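# Load the test bay and set the spool valve to its middle click

### The job

Pull the valve's rod all the way out to vent the test bay, and leave it out while you load: tip the tray's leading edge (the end with the loop handle) up onto the step of the bay while its rear end stays on the table, then slide the tray in, without ever carrying it, until it sits flat and fully home against the back stop. Swing the retaining bar fully shut behind the tray, and only then push the rod back in to its middle click. Let go of everything and leave the other parts on the table where they are.

Things in the scene. Friction and masses are not known exactly. Their poses are not given: they have to be found in the camera images.
- bay: test bay, fixed (place and yaw vary): a steel deck plate 150 (its x) x 160 (its y) mm, its top a step 14 mm above the table. Origin on the table under the deck's middle, z up. The tray enters along +y over the edge at y = -80. Side rails 20 mm above the deck, inner faces at x = +-48 mm, flare at the mouth. A stop post 50 mm tall stands at x = -62, y = -60, the bar's hinge post at x = +66, y = -74
- bay_mouth (a point): middle of the step's top edge at the bay's mouth (bay's x 0, y -80, z +14 mm)
- bay_stop (a point): foot of the back stop's face on the deck (bay's x 0, y +60, z +14 mm). The back stop stands 64 mm above the table, with a dial on it up to 112 mm
- tray: loose aluminium tray, open on top, 80 (its x) x 120 (its y) mm, walls 40 mm tall, 4 thick, a flange part fixed inside (32 mm up); 0.55 to 0.9 kg. Origin at the centre of its underside, z up. Leading end +y, with the loop handle. Starts before the bay, askew by up to 15 degrees. Fully home its leading wall touches the back stop: origin then at x = 0 +-8, y = 0, z = 14 mm in the bay's frame
- tray_handle (a point): middle of the tray's loop handle: a level round steel bar, 10 mm thick, along the tray's x, 60 mm between the centres of its two posts; in the tray's frame at x 0, y +50, z +65 mm. Axes as the tray
- tray_lead (a point): middle of the bottom edge of the tray's leading wall (tray's y +60, z 0)
- tray_tail (a point): middle of the bottom edge of the tray's plain rear wall (tray's y -60, z 0)
- bar (a joint): swing (rad) of the retaining bar, 10 mm round steel at 45 mm height, hinged upright on the bay: at 0 it points 45 degrees outward, along the bay's (+x, -y); starts at 0 to 0.35; growing values turn it clockwise seen from above; at 2.356 (end stop) it points along the bay's -x, closing the mouth behind the tray. Stays where left; under 1 N at the pin
- bar_pin (a point): grip point on the bar's upright round pin, 14 mm thick, 141 mm from the hinge axis; the pin rises from the bar to 95 mm above the table, this point is at 80 mm
- bar_hinge (a point): point on the bar's vertical hinge axis, at the bar's height
- valve: grey spool valve block, fixed (place and yaw vary), 100 (its x) x 70 (its y) mm, 84 mm tall; origin on the table under its middle. The push-pull rod comes out of its -x face (the side towards the robot)
- rod (a joint): how far the rod is pulled out (m), 0 fully in to 0.036 fully out, along the valve's -x. It clicks into three positions: 0 in, 0.018 middle, 0.036 out. Let go, it snaps by itself to the nearer click; pulling it from a click takes up to about 8 N. Starts in or within 4 mm of it
- rod_knob (a point): centre of the rod's black round knob, a disc 36 mm across and 22 mm thick along the rod, 55 mm above the table; with the rod in, it is 105 mm from the valve's origin along the valve's -x (55 mm clear of the block). Axes as the valve
- blank_a: bystander, to be left alone: tan blank cap, disc 68 mm across, 22 mm tall with a 12 mm stub on top; origin at the centre of its underside
- blank_b: bystander, to be left alone: second tan blank cap, same size; origin at the centre of its underside
- stud_a: bystander, to be left alone: standing stud with two nuts, 32 mm across, 78 mm tall; origin at the centre of its underside
- stud_b: bystander, to be left alone: second standing stud, same size; origin at the centre of its underside
- flange_ring: bystander, to be left alone: flat dark steel ring, 90 mm across, 14 mm tall; origin at the centre of its underside
- cap_bin: bystander, to be left alone: blue cup-shaped cap, 84 mm across, 45 mm tall; origin at the centre of its underside
- steel_bar: bystander, to be left alone: loose steel bar 110 x 25 x 20 mm lying flat, long side along its x; origin at the centre of its underside
Mind the look-alikes: they are no part of the job. Of the things that look like the tray, take the one that is farthest to the robot's right at the start.

How it is judged (in metres and radians):
On the way, in this order (a step that is already met when the one before it is completed fails the run):
1. the rod is pulled fully out (vented) (value of joint rod above 0.031 m), for 0.2 s.
2. the tray's leading edge is up on the step, past the mouth, with its rear edge still on the table and the rod still out (y of tray_lead in the frame of bay above -0.078 m and height (world z) of tray_lead above 0.012 m and height (world z) of tray_tail below 0.008 m and value of joint rod above 0.031 m), for 0.2 s.
3. the tray is flat and fully home against the back stop, the rod still out (y of tray in the frame of bay between -0.006 and 0.004 m and x of tray in the frame of bay between -0.014 and 0.014 m and z of tray in the frame of bay between 0.01 and 0.018 m and angle between tray's own z axis and vertical below 0.05 rad and angle between the y axis of tray and the y axis of bay, either way round below 0.2 rad and value of joint rod above 0.031 m), for 0.2 s.
4. the retaining bar is fully shut behind the tray, the rod still out (all of step 3 and value of joint bar above 2.25 rad), for 0.2 s.
5. the rod is at its middle click (value of joint rod between 0.0145 and 0.0215 m and value of joint bar above 2.25 rad and y of tray in the frame of bay between -0.006 and 0.004 m and x of tray in the frame of bay between -0.014 and 0.014 m and z of tray in the frame of bay between 0.01 and 0.018 m and angle between tray's own z axis and vertical below 0.05 rad and angle between the y axis of tray and the y axis of bay, either way round below 0.2 rad), for 0.2 s.
At the end, for the whole second after the job is handed in: The rod rests within 3.5 mm of its middle click, the bar is within 0.1 rad of its end stop, and the tray rests flat (within 0.05 rad) on the bay's deck, within 6 mm of touching the back stop, between the rails (all of step 5 and linear speed of tray below 0.02 m/s and velocity of joint rod between -0.01 and 0.01 m/s).
It fails at once if the tray is carried: both its ends more than 30 mm above the table (height (world z) of each of tray_lead, tray_tail above 0.03 m).
It fails at once if the rod is not out (under 28 mm) while the tray is in the bay and the bar is still open (y of tray in the frame of bay above -0.03 m and value of joint bar below 2.1 rad and value of joint rod below 0.028 m).
It fails at once if a bystander is moved more than 25 mm (distance of any of blank_a, blank_b, stud_a, stud_b, flange_ring, cap_bin, steel_bar from where it was at the start of the episode above 0.025 m).
It also fails if it takes over 72 s, if anything falls off the work surface, if the arm or the gripper's body presses on something with over 40 N, if the wrist force passes 120 N, or if a joint passes its speed limit or range.

### The arm

A 6-joint arm with a two-finger parallel gripper is mounted at the origin on the work surface. World frame = base frame: x ahead of the robot, y to its left, z up, the work surface at z = 0. Lengths are in mm, angles in rad, forces in N, time in s.
With the tool pointing down it reaches from about 425 to 950 mm from the base axis. Payload 14.7 kg.
Tool frame: the origin (TCP) lies midway between the tips of the shut fingers; the grasp point (between the pads) lies manip.hold_point_z behind it (manip.hold_point_z is the distance from the TCP to the grasp point, in mm); z points along the fingers, x is the direction in which the jaws open and shut, and the axes are right-handed (so a half turn about z gives the same grasp; the last joint's range is limited). The gripper opens to 85 mm and grips with 20 to 120 N. Pads are 22 mm wide; open, the fingers measure 114 mm over their backs; the gripper's body (76 mm by 85 mm) begins 54 mm behind the grasp point. The pads swing forward as they close: fully open they stand 13 mm farther back than shut.
Start: joints at [1.215, 0.48, 1.596, -0, 1.065, -0.047], TCP at [197.521, 619.256, 231.297] pointing down, gripper open.
Joint ranges: [-2.75, 2.75], [-0.82, 2.05], [0.23, 2.67], [-1.56, 4.7], [0.09, 2.69], [-2.92, 2.92]. Speed limits (rad/s): [1.89, 1.89, 2.39, 3.01, 3.01, 3.01].

### API

Orientations are given as a rotation vector (axis times angle).
In Python, from bench import manip gives the robot as it stands. The module is installed in compiled form; this text tells all that it offers.
- The arm moves only by the tool jog_arm, never from a script. Its argument "commands" is a list of rows, each a list of 5 numbers: the shift along the tool's x, y, z in mm, then the turn about the tool's z in degrees, then the opening, from 0 (shut) to 1 (fully open). A call has 1 to 8 rows; each row is the pose to reach, as a shift and turn from the pose commanded when the call began, along the tool's axes at that moment; what a row does not reach only later rows make up. A row lasts 1/12 s, in which the tool goes at most 41.7 mm and 7.16 degrees, less where a joint would pass 70% of its speed; a pose out of reach is approached as far as the arm can. A call with a gripper value outside its range is refused whole. The fingers move at their own pace and stop on an object; the grip force is fixed at half the most. Time passes only in rows, so rows that repeat a pose let the fingers close. It gives the time, the measured TCP pose, the force and the opening at its end, in the units of the state.
- manip.get_obs(): the state, without advancing time (a new reading comes with each control period).
- manip.grab_frame(name): name is "side" or "top" or "wrist"; returns a dict with "frame" (384x512x3 uint8, blue, green, red), "range_z" (384x512 float32, mm along the optical axis (not along the pixel's ray), 0 where there is no reading), "mtx" (3x3 intrinsics, pixels), "D" ([k1, k2, p1, p2, k3] as OpenCV has them; the pictures are not rectified), "rvec" (rotation vector, rad) and "tvec" (3), from world to camera coordinates, as OpenCV has them. Camera axes: x right, y down, z forward; pixel columns grow to the right and rows downward; lengths in mm; the calibration is good to about 2 mm. A picture is of the moment at which its call begins.
- manip.job_done(): hands the job in, once; it reports no verdict.
The state is a dict: "t": time; "q": joint angles; "qvel": joint speeds; "joint_efforts": joint torques, N m; "ee_pos": TCP position; "tcp_rot": TCP orientation; "force": force on the tool from outside, world axes, zero at the start; "torque": the same for the moment, N m; "grip_width": opening from 0.0 (shut) to 1.0 (fully open).
Only numpy, scipy, OpenCV 4.12 (cv2) and the standard library are available. Lean on these libraries where they do the work, as an engineer would, in place of code of your own. Each camera call takes 0.05 s, during which the arm holds its last target.

## Working session

There is one attempt and no reset: what is moved stays moved. The work goes in short steps, Python scripts to look and compute and a tool call to move; the robot and the scene stay as the last step left them, time stands still between calls to the robot, and variables do not carry over. Pictures are saved under pics/ and viewed, and the job is handed in when it is done.

Besides the shell and the picture viewer there is one more tool, called after ">>>" by a JSON object that holds its "op" and its "data", one argument or row to a line. jog_arm: Moves the arm, as the interface text tells. Its arguments: {"type":"object","properties":{"commands":{"type":"array","items":{"type":"array","items":{"type":"number"}}}},"required":["commands"]}

I'll start by looking at the scene.

```bash
mkdir -p pics
cat > h.py <<'E'
import numpy as np, cv2
from bench import manip
def grab(n,save=None):
    f=manip.grab_frame(n)
    if save: cv2.imwrite('pics/'+save+'.png',f['frame'])
    return f
def pts(f):
    """world xyz image"""
    d=f['range_z'].astype(float); h,w=d.shape
    u,v=np.meshgrid(np.arange(w),np.arange(h))
    uv=np.stack([u,v],-1).reshape(-1,1,2).astype(np.float64)
    n=cv2.undistortPoints(uv,f['mtx'],f['D']).reshape(h,w,2)
    P=np.dstack([n[...,0]*d,n[...,1]*d,d])
    R,_=cv2.Rodrigues(np.array(f['rvec'],float)); t=np.array(f['tvec'],float).ravel()
    W=(P-t)@R
    W[d<=0]=np.nan
    return W
def proj(f,X):
    p,_=cv2.projectPoints(np.array(X,float).reshape(-1,1,3),np.array(f['rvec'],float),np.array(f['tvec'],float),f['mtx'],f['D'])
    return p.reshape(-1,2)
E
python3 - <<'E'
from h import *
o=manip.get_obs(); print(o, manip.hold_point_z)
for n in ['side','top','wrist']:
    f=grab(n,n+'0'); np.savez('pics/'+n+'0.npz',**{k:np.array(v) for k,v in f.items()})
    R,_=cv2.Rodrigues(np.array(f['rvec'],float)); print(n,-R.T@np.array(f['tvec']).ravel(), R[2], f['mtx'][0,0], f['D'])
E
```

```text
{'t': 0.0, 'q': array([ 1.21540700e+00,  4.80815567e-01,  1.59687060e+00, -1.14817697e-05,
        1.06509423e+00, -4.66089766e-02]), 'qvel': array([ 0.00083049,  0.00094648,  0.0013317 , -0.00193368, -0.00196906,
        0.00017139]), 'joint_efforts': array([ 2.33514889e-03, -9.50647759e+01, -4.30209303e+01,  1.25812517e-04,
        1.19942598e-02, -6.40535927e-05]), 'ee_pos': array([197.37981959, 618.87829503, 230.68416563]), 'tcp_rot': array([ 2.53608503e+00,  1.85302599e+00, -1.54704867e-03]), 'force': array([-0.28073357,  0.11512294, -0.2845648 ]), 'torque': array([ 0.0120595 , -0.00103074,  0.00484178]), 'grip_width': 0.9989946574167973} 18.700000000000003
side [ 219.93871335 -661.04929242  696.1971904 ] [ 0.2985657   0.69989059 -0.64885413] 349.7350363012576 [0.03397162 0.         0.         0.         0.        ]
top [ 264.06516334    5.47784129 1293.16457834] [ 0.21218497 -0.00783882 -0.97719808] 464.19745978329917 [0.03404498 0.         0.         0.         0.        ]
wrist [127.38168075 642.80689439 374.70892314] [ 0.27315275 -0.0887371  -0.95786915] 321.74314343894036 [-0.02358274  0.          0.          0.          0.        ]
```

View pics/top0.png

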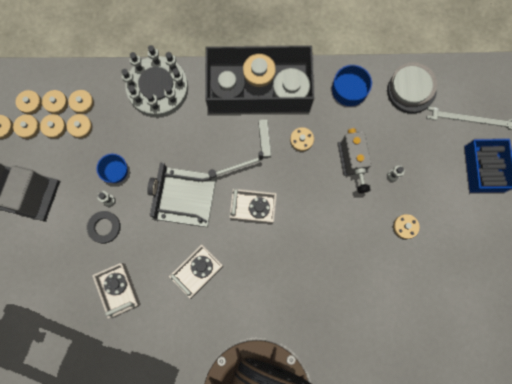

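View pics/side0.png

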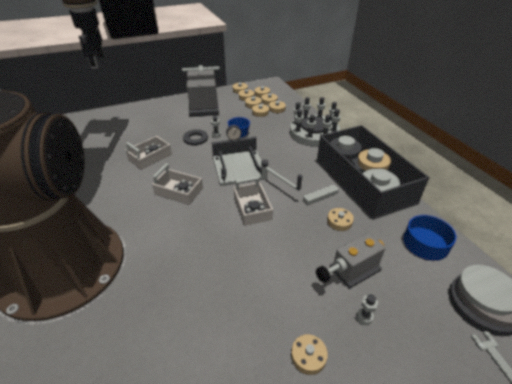

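View pics/wrist0.png

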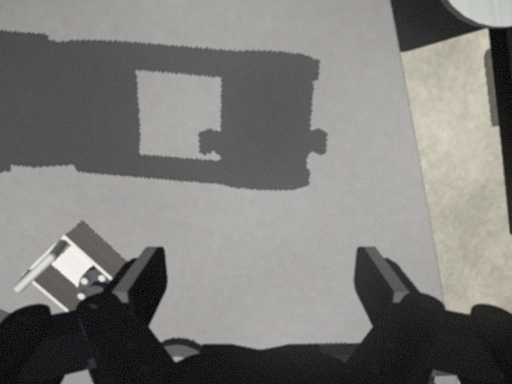

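The top view shows three trays: (253,206), (196,270) and (116,289). The one farthest right, at (253,206), is mine. The bay is at (187,195) with its mouth facing image right, the swing bar runs from (212,175) to (262,158), and the valve is at (357,150) with its knob at (363,187). Next I'll measure them.

```bash
cat > v1.py <<'E'
from h import *
def ld(n): 
    z=np.load('pics/'+n+'.npz'); return {k:z[k] for k in z.files}
f=ld('top0'); W=pts(f)
np.set_printoptions(precision=1,suppress=True)
for (u,v) in [(253,206),(235,206),(187,195),(155,195),(212,175),(262,158),(357,150),(363,187),(265,137),(302,139),(396,173),(406,227),(103,227),(106,199)]:
    print((u,v),W[v,u])
im=f['frame']
c=cv2.resize(im[120:240,140:300],None,fx=5,fy=5,interpolation=cv2.INTER_CUBIC); cv2.imwrite('pics/c1.png',c)
c=cv2.resize(im[110:250,290:430],None,fx=4,fy=4,interpolation=cv2.INTER_CUBIC); cv2.imwrite('pics/c2.png',c)
im=ld('side0')['frame']
c=cv2.resize(im[110:240,190:350],None,fx=5,fy=5,interpolation=cv2.INTER_CUBIC)[:600]; cv2.imwrite('pics/c3.png',c)
# height map
H=np.clip(W[...,2],-5,120); H=np.nan_to_num((H+5)/125*255).astype(np.uint8)
c=cv2.applyColorMap(cv2.resize(H[120:240,140:300],None,fx=5,fy=5,interpolation=cv2.INTER_NEAREST),cv2.COLORMAP_JET); cv2.imwrite('pics/c4.png',c)
E
python3 v1.py
```

```text
(253, 206) [498.    0.8  23.5]
(235, 206) [490.5  49.3  68.2]
(187, 195) [533.9 185.9  13.7]
(155, 195) [523.7 264.2  67.6]
(212, 175) [577.  111.2  68.3]
(262, 158) [624.9 -25.7  62.4]
(357, 150) [ 637.9 -283.9   82.6]
(363, 187) [ 537.3 -296.6   70.6]
(265, 137) [699.3 -36.5  22.3]
(302, 139) [ 687.8 -141.2   34. ]
(396, 173) [ 575.7 -389.2   68. ]
(406, 227) [ 432.2 -415.    34.3]
(103, 227) [448.3 418.7   3.8]
(106, 199) [515.  394.9  66. ]
```

View pics/c1.png

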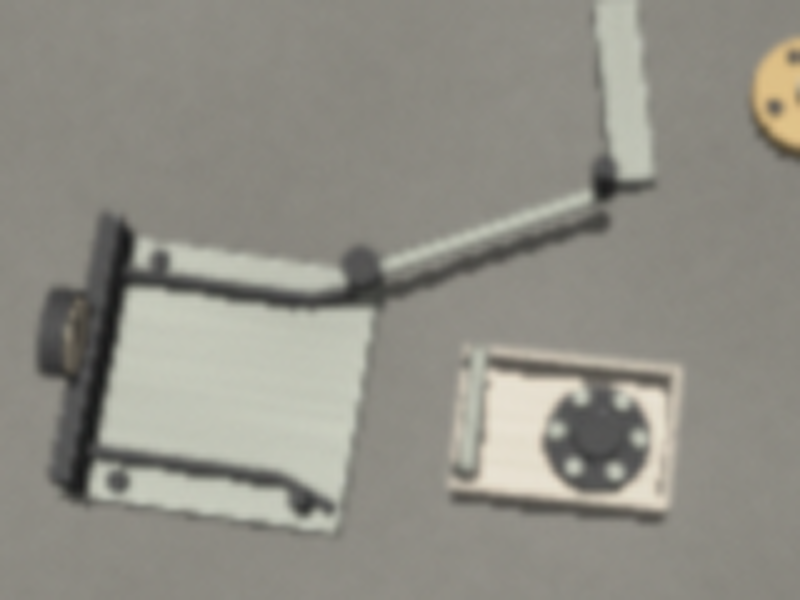

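View pics/c2.png

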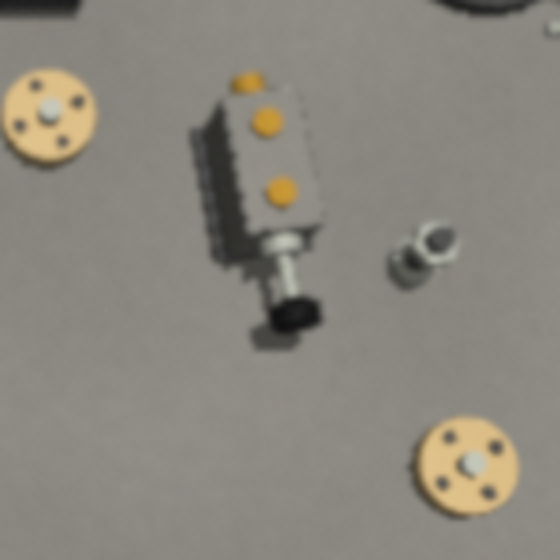

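View pics/c3.png

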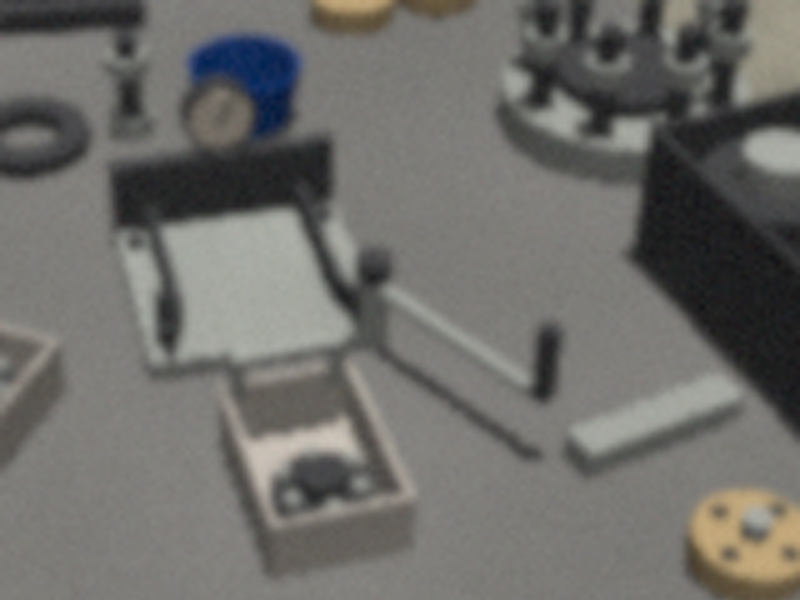

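View pics/c4.png

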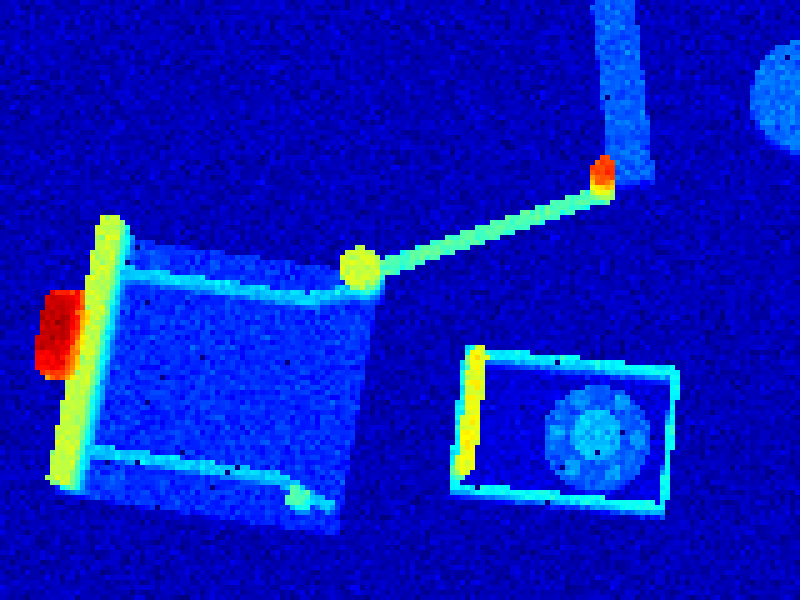

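```bash
cat > v2.py <<'E'
from h import *
np.set_printoptions(precision=2,suppress=True)
def ld(n): 
    z=np.load('pics/'+n+'.npz'); return {k:z[k] for k in z.files}
def rect(P):
    r=cv2.minAreaRect(P[:,:2].astype(np.float32)); return r
def sel(W,lo,hi):
    m=np.all((W>lo)&(W<hi),-1); return W[m]
if __name__=='__main__':
    f=ld('top0'); W=pts(f)
    t=sel(W,[400,-90,30],[560,70,50]); print('tray rim',rect(t),len(t))
    hd=sel(W,[400,-90,58],[560,90,80]); print('handle',hd.mean(0),np.cov(hd[:,:2].T), len(hd)); 
    w,v=np.linalg.eigh(np.cov(hd[:,:2].T)); print(v[:,1])
    d=sel(W,[400,80,8],[640,290,20]); print('deck',rect(d),len(d))
    s=sel(W,[400,180,55],[660,300,75]); print('stop',rect(s),len(s),s[:,2].mean())
    hg=sel(W,[540,70,60],[610,140,80]); print('hinge',rect(hg),hg.mean(0))
    pn=sel(W,[590,-60,80],[660,10,110]); print('pin',pn.mean(0),np.ptp(pn,0),len(pn))
    b=sel(W,[560,-60,38],[660,110,55]); w,v=np.linalg.eigh(np.cov(b[:,:2].T)); print('bar',b.mean(0),v[:,1])
    vb=sel(W,[560,-340,78],[720,-240,90]); print('valve',rect(vb),vb[:,2].mean(),len(vb))
    kn=sel(W,[500,-340,30],[560,-260,90]); print('knob',rect(kn),kn.mean(0),kn.max(0),len(kn))
    for n,(x,y) in dict(sp=(440,212)).items(): pass
    g=ld('side0'); W2=pts(g)
    t=sel(W2,[400,-90,30],[560,70,50]); print('S tray rim',rect(t),len(t))
    hd=sel(W2,[400,-90,58],[560,90,80]); print('S handle',hd.mean(0),len(hd)); w,v=np.linalg.eigh(np.cov(hd[:,:2].T)); print(v[:,1])
    d=sel(W2,[400,80,8],[640,290,20]); print('S deck',rect(d),len(d),d[:,2].mean())
    pn=sel(W2,[590,-60,58],[660,10,110]); print('S pin',pn.mean(0),pn.max(0),len(pn))
    vb=sel(W2,[560,-340,78],[720,-240,90]); print('S valve',rect(vb),vb[:,2].mean(),len(vb))
    kn=sel(W2,[500,-340,30],[560,-260,90]); print('S knob',rect(kn),kn.mean(0),kn.max(0),kn.min(0),len(kn))
E
python3 v2.py
```

```text
tray rim ((496.9283447265625, 2.6188125610351562), (120.25914001464844, 81.16075134277344), 83.16739654541016) 347
handle [502.22  52.17  70.41] [[410.68 -47.32]
 [-47.32  14.2 ]] 95
[-0.99  0.12]
deck ((511.0412902832031, 185.24746704101562), (205.8635711669922, 217.3300018310547), 89.11735534667969) 2203
stop ((540.78662109375, 261.7204284667969), (14.541708946228027, 149.36961364746094), 80.5603256225586) 261 64.77475591816135
hinge ((583.0555419921875, 112.6444091796875), (20.822072982788086, 21.7750186920166), 67.19955444335938) [583.14 112.75  66.54]
pin [627.09 -20.37  94.47] [13.51 10.92 18.36] 26
bar [605.64  44.26  50.53] [-0.32  0.95]
valve ((639.3433227539062, -286.2135925292969), (98.91947937011719, 56.54680633544922), 7.4151692390441895) 81.50157738067861 578
knob ((542.61083984375, -298.0617370605469), (34.95700454711914, 35.44386291503906), 7.43692684173584) [ 536.46 -297.5    67.08] [ 559.49 -281.41   78.74] 130
S tray rim ((497.0174560546875, 2.3097381591796875), (125.04887390136719, 81.1171646118164), 83.06221008300781) 436
S handle [502.11  49.1   68.25] 91
[-0.99  0.12]
S deck ((528.546630859375, 187.1493682861328), (149.86770629882812, 149.48089599609375), 80.54586029052734) 1082 15.353172982788768
S pin [626.12 -24.65  80.63] [633.93 -15.73  98.29] 67
S valve ((637.98388671875, -287.32769775390625), (100.46483612060547, 54.39445877075195), 7.36482048034668) 80.66513437800766 734
S knob ((541.38232421875, -300.45208740234375), (36.525856018066406, 34.58378601074219), 8.135249137878418) [ 532.82 -303.98   63.75] [ 559.45 -283.6    76.64] [ 522.85 -319.09   42.53] 231
```

```bash
cat > g.py <<'E'
from h import *
import sys
from scipy.spatial.transform import Rotation as Rn
def plan(x,y,z,ang=None):
    o=manip.get_obs(); R=Rn.from_rotvec(o['tcp_rot']).as_matrix()
    a=np.degrees(np.arctan2(R[1,0],R[0,0]))
    d=R.T@(np.array([x,y,z])-o['ee_pos'])
    turn=0 if ang is None else (a-ang+180)%360-180
    print('t %.2f pos %s xang %.2f zax %s -> d %s turn %.2f grip %.3f F %s q %s'%(o['t'],o['ee_pos'].round(1),a,R[:,2].round(3),d.round(1),turn,o['grip_width'],o['force'].round(1),o['q'].round(2)))
if __name__=='__main__':
    v=[float(s) for s in sys.argv[1:]]
    plan(*v)
E
python3 g.py 460 300 231 97.4
python3 - <<'E'
from v2 import *
f=ld('top0'); W=pts(f)
c,s=np.cos(np.radians(-9.44)),np.sin(np.radians(-9.44))
def bay(P): d=P[:,:2]-[530,196]; return np.c_[d[:,0]*c+d[:,1]*s,-d[:,0]*s+d[:,1]*c,P[:,2]]
for g in ('top0','side0'):
    W=pts(ld(g)).reshape(-1,3); W=W[~np.isnan(W[:,0])]; B=bay(W)
    dl=B[(abs(B[:,0])<90)&(B[:,1]>55)&(B[:,1]<140)&(B[:,2]>75)]; print('dial',dl.min(0),dl.max(0),len(dl))
    st=B[(abs(B[:,0])<80)&(B[:,1]>50)&(B[:,1]<100)&(B[:,2]>55)&(B[:,2]<70)]; print('stop',np.percentile(st,2,axis=0),np.percentile(st,98,axis=0))
    dk=B[(abs(B[:,0])<90)&(B[:,1]>-100)&(B[:,1]<50)&(B[:,2]>8)&(B[:,2]<20)]; print('deck',np.percentile(dk,1,axis=0),np.percentile(dk,99,axis=0),dk[:,2].mean())
E
```

```text
t 0.15 pos [197.4 619.  230.8] xang 72.31 zax [-0.    -0.001 -1.   ] -> d [-224.1  347.1   -0. ] turn -25.09 grip 1.004 F [-0.2  0.8 -0.6] q [ 1.22  0.48  1.6   0.    1.07 -0.05]
dial [-24.15  63.48  75.16] [ 24.23  80.2  118.11] 156
stop [-72.52  59.62  56.86] [71.05 71.99 69.24]
deck [-73.69 -78.99   9.78] [73.85 48.73 19.85] 15.592350199712437
dial [-23.8   61.59  75.24] [ 21.18  81.43 114.66] 161
stop [-72.2   56.14  55.25] [71.26 70.84 68.33]
deck [-74.29 -81.5    9.6 ] [72.51 48.59 18.91] 15.285098655485562
```

>>> {"op": "jog_arm", "data": {
  "commands": [
    [-224,347,0,-25,1],
    [-224,347,0,-25,1],
    [-224,347,0,-25,1],
    [-224,347,0,-25,1],
    [-224,347,0,-25,1],
    [-224,347,0,-25,1],
    [-224,347,0,-25,1],
    [-224,347,0,-25,1]
  ]
}}

```text
t: 0.82
ee_pos: [405.9, 365.4, 231.3]
tcp_rot: [-2.075, -2.359, 0.0]
force: [1.0, 0.2, 0.1]
grip_width: 0.999
```

```bash
python3 g.py 500 -50 231 97.4
```

```text
t 0.82 pos [405.9 365.4 231.3] xang 97.32 zax [-0. -0. -1.] -> d [-4.24e+02  4.04e+01  3.00e-01] turn -0.08 grip 0.999 F [1.  0.2 0.1] q [ 0.68  0.34  1.84 -0.    0.97 -1.02]
```

>>> {"op": "jog_arm", "data": {
  "commands": [
    [-424,40,0,0,1],
    [-424,40,0,0,1],
    [-424,40,0,0,1],
    [-424,40,0,0,1],
    [-424,40,0,0,1],
    [-424,40,0,0,1],
    [-424,40,0,0,1],
    [-424,40,0,0,1]
  ]
}}

```text
t: 1.48
ee_pos: [478.3, 40.0, 231.4]
tcp_rot: [2.075, 2.359, 0.0]
force: [2.0, 0.8, -0.0]
grip_width: 0.999
```

```bash
python3 g.py 534.5 -300 150 97.4
```

```text
t 1.48 pos [478.3  40.  231.4] xang 97.31 zax [ 0.  0. -1.] -> d [-344.4   12.5   81.4] turn -0.09 grip 0.999 F [ 2.   0.8 -0. ] q [ 0.02  0.24  1.97  0.    0.92 -1.68]
```

>>> {"op": "jog_arm", "data": {
  "commands": [
    [-344,12,80,0,1],
    [-344,12,80,0,1],
    [-344,12,80,0,1],
    [-344,12,80,0,1],
    [-344,12,80,0,1],
    [-344,12,80,0,1],
    [-344,12,80,0,1],
    [-344,12,80,0,1]
  ]
}}

```text
t: 2.15
ee_pos: [530.6, -280.5, 155.2]
tcp_rot: [-2.075, -2.358, 0.0]
force: [0.8, 0.0, 0.5]
grip_width: 0.999
```

>>> {"op": "jog_arm", "data": {
  "commands": [
    [0,0,0,0,1],
    [0,0,0,0,1]
  ]
}}

```text
t: 2.32
ee_pos: [530.3, -280.2, 154.8]
tcp_rot: [-2.078, -2.354, 0.0]
force: [1.5, 0.9, -0.3]
grip_width: 0.997
```

```bash
python3 g.py 534.5 -300 36 97.4
python3 - <<'E'
from v2 import *
f=grab('wrist','w1')
W=pts(f)
kn=sel(W,[500,-340,30],[556,-260,90]); print('knob',rect(kn),kn.mean(0),np.percentile(kn,[2,98],axis=0),len(kn))
vb=sel(W,[560,-340,76],[720,-240,90]); print('valve',rect(vb),vb[:,2].mean(),len(vb))
E
```

```text
t 2.32 pos [ 530.3 -280.2  154.8] xang 97.14 zax [-0.001  0.001 -1.   ] -> d [-20.2   1.8 118.7] turn -0.26 grip 0.997 F [ 1.5  0.9 -0.3] q [-0.54  0.5   1.79 -0.    0.86 -2.23]
knob ((540.1024780273438, -297.1502990722656), (33.085357666015625, 35.68727493286133), 8.035478591918945) [ 532.45 -297.48   66.63] [[ 522.86 -313.76   46.87]
 [ 553.89 -281.99   74.54]] 1457
valve ((624.6322021484375, -286.2837219238281), (74.20356750488281, 53.9825439453125), 6.793529033660889) 79.78107777159475 5022
```

View pics/w1.png

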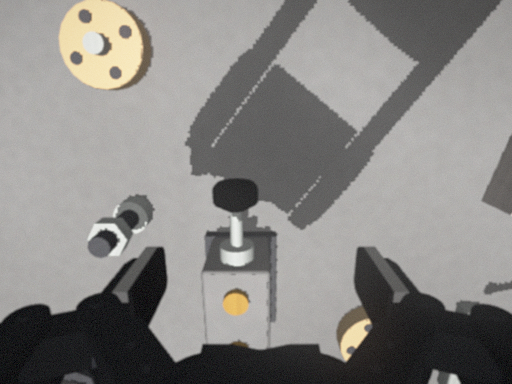

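The wrist view shows the knob at (236,193) and the rod leading to the block. The stud at (105,240) is clear of the finger path. I'm descending around the knob.

>>> {"op": "jog_arm", "data": {
  "commands": [
    [-18,1,30,0,1],
    [-18,1,60,0,1],
    [-18,1,90,0,1],
    [-18,1,110,0,1],
    [-18,1,118,0,1],
    [-18,1,118,0,1],
    [-18,1,118,0,1]
  ]
}}

```text
t: 2.95
ee_pos: [534.5, -295.4, 38.6]
tcp_rot: [2.074, 2.359, 0.0]
force: [0.0, -0.9, 0.6]
grip_width: 1.001
```

```bash
python3 g.py 534 -298.5 36 97.4
```

```text
t 2.95 pos [ 534.5 -295.4   38.6] xang 97.36 zax [ 0. -0. -1.] -> d [-3.  -0.9  2.6] turn -0.04 grip 1.001 F [ 0.  -0.9  0.6] q [-0.55  0.67  1.83  0.    0.64 -2.25]
```

>>> {"op": "jog_arm", "data": {
  "commands": [
    [-3,-1,2,0,1],
    [-3,-1,2,0,0],
    [-3,-1,2,0,0],
    [-3,-1,2,0,0],
    [-3,-1,2,0,0],
    [-3,-1,2,0,0],
    [-3,-1,2,0,0],
    [-3,-1,2,0,0]
  ]
}}

```text
t: 3.62
ee_pos: [533.8, -299.8, 36.6]
tcp_rot: [2.074, 2.358, -0.0]
force: [-3.2, -1.7, 9.7]
grip_width: 0.393
```

```bash
python3 g.py 534 -298.5 36 97.4
```

```text
t 3.62 pos [ 533.8 -299.8   36.6] xang 97.31 zax [ 0.001 -0.001 -1.   ] -> d [1.2 0.3 0.6] turn -0.09 grip 0.393 F [-3.2 -1.7  9.7] q [-0.56  0.67  1.83 -0.    0.64 -2.26]
```

>>> {"op": "jog_arm", "data": {
  "commands": [
    [0,-5,0,0,0],
    [0,-10,0,0,0],
    [0,-15,0,0,0],
    [0,-20,0,0,0],
    [0,-25,0,0,0],
    [0,-30,0,0,0],
    [0,-35,0,0,0],
    [0,-36,0,0,0]
  ]
}}

```text
t: 4.28
ee_pos: [498.1, -304.5, 36.7]
tcp_rot: [2.074, 2.357, 0.0]
force: [4.1, 2.9, 7.1]
grip_width: 0.392
```

>>> {"op": "jog_arm", "data": {
  "commands": [
    [0,0,0,0,0],
    [0,0,0,0,0]
  ]
}}

```text
t: 4.45
ee_pos: [498.2, -304.4, 36.7]
tcp_rot: [2.074, 2.357, -0.0]
force: [-3.1, -1.9, 9.6]
grip_width: 0.391
```

```bash
python3 g.py 534 -298.5 36 97.4;  python3 - <<'E'
from v2 import *
f=grab('top','t2')
W=pts(f)
cv2.imwrite('pics/t2c.png',cv2.resize(f['frame'][110:250,290:430],None,fx=4,fy=4,interpolation=cv2.INTER_CUBIC))
E
```

```text
t 4.45 pos [ 498.2 -304.4   36.7] xang 97.30 zax [ 0.001 -0.001 -1.   ] -> d [ 1.3 36.2  0.7] turn -0.10 grip 0.391 F [-3.1 -1.9  9.6] q [-0.6   0.65  1.9  -0.    0.6  -2.3 ]
```

View pics/t2c.png

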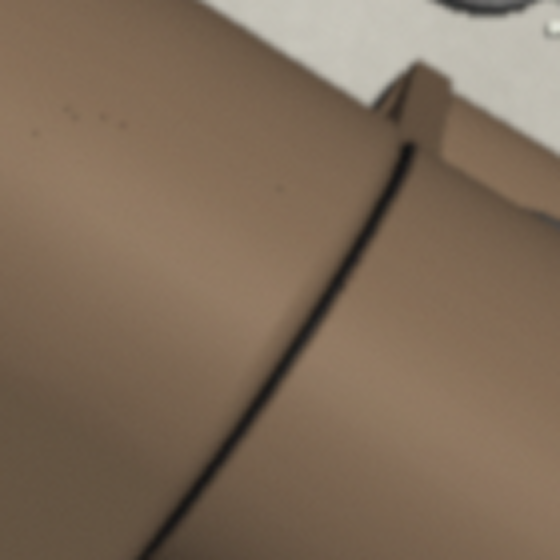

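The arm blocks the top camera. I'll pull 3 mm further to feel for the end stop, then check from the side camera.

>>> {"op": "jog_arm", "data": {
  "commands": [
    [0,-2,0,0,0],
    [0,-3,0,0,0],
    [0,-3,0,0,0]
  ]
}}

```text
t: 4.75
ee_pos: [497.9, -304.6, 36.8]
tcp_rot: [2.073, 2.354, 0.003]
force: [19.1, 9.6, -0.6]
grip_width: 0.392
```

```bash
python3 g.py 534 -298.5 36 97.4;  python3 - <<'E'
from v2 import *
f=grab('side','s2')
cv2.imwrite('pics/s2c.png',cv2.resize(f['frame'][190:340,270:420],None,fx=4,fy=4,interpolation=cv2.INTER_CUBIC))
E
```

```text
t 4.75 pos [ 497.9 -304.6   36.8] xang 97.28 zax [ 0.005 -0.002 -1.   ] -> d [ 1.5 36.5  1. ] turn -0.12 grip 0.392 F [19.1  9.6 -0.6] q [-0.6   0.64  1.9   0.    0.59 -2.3 ]
```

View pics/s2c.png

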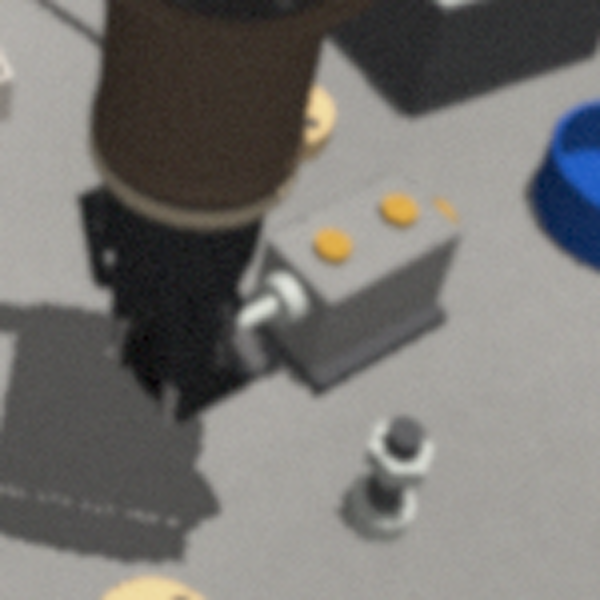

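The force rose to about 20 N with no travel, so the rod is at its out stop. I'm releasing and lifting.

>>> {"op": "jog_arm", "data": {
  "commands": [
    [0,2,0,0,0],
    [0,2,0,0,1],
    [0,2,0,0,1],
    [0,2,0,0,1],
    [0,2,0,0,1],
    [0,2,0,0,1]
  ]
}}

```text
t: 5.3
ee_pos: [496.6, -303.9, 35.8]
tcp_rot: [-2.075, -2.358, 0.0]
force: [-0.2, 0.1, 0.4]
grip_width: 1.003
```

>>> {"op": "jog_arm", "data": {
  "commands": [
    [0,0,-30,0,1],
    [0,0,-70,0,1],
    [0,0,-110,0,1],
    [0,0,-130,0,1],
    [0,0,-130,0,1]
  ]
}}

```text
t: 5.72
ee_pos: [498.9, -305.4, 170.8]
tcp_rot: [2.071, 2.353, 0.001]
force: [0.2, -1.5, 0.2]
grip_width: 0.999
```

```bash
python3 - <<'E'
from v2 import *
f=grab('side','s3'); W=pts(f)
kn=sel(W,[470,-345,30],[556,-260,90]); print('knob',rect(kn),kn.mean(0),np.percentile(kn,[2,98],axis=0),len(kn))
cv2.imwrite('pics/s3c.png',cv2.resize(f['frame'][190:340,270:420],None,fx=4,fy=4,interpolation=cv2.INTER_CUBIC))
E
python3 g.py 504 40 150 82.5
```

```text
knob ((519.3327026367188, -298.18939208984375), (68.14364624023438, 35.34027862548828), 18.86292266845703) [ 507.01 -307.15   62.76] [[ 488.14 -323.06   45.27]
 [ 553.02 -292.05   74.97]] 301
t 5.77 pos [ 498.  -304.8  168.4] xang 97.30 zax [ 0.004 -0.003 -1.   ] -> d [341.3  49.7  17.5] turn 14.80 grip 1.000 F [-0.7  1.3 -0.6] q [-0.6   0.46  1.82  0.    0.86 -2.3 ]
```

View pics/s3c.png

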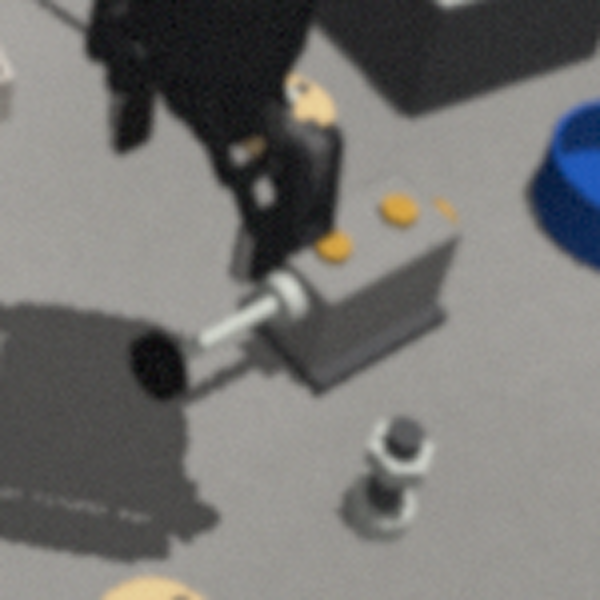

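The rod stays out: the knob's front face moved from x=523 to x=488. Now to the tray handle.

>>> {"op": "jog_arm", "data": {
  "commands": [
    [353,50,18,14,1],
    [353,50,18,14,1],
    [353,50,18,14,1],
    [353,50,18,14,1],
    [353,50,18,14,1],
    [353,50,18,14,1],
    [353,50,18,14,1],
    [353,50,18,14,1]
  ]
}}

```text
t: 6.43
ee_pos: [500.0, 25.0, 148.2]
tcp_rot: [-2.347, -2.087, 0.002]
force: [0.2, -0.4, -0.9]
grip_width: 0.999
```

>>> {"op": "jog_arm", "data": {
  "commands": [
    [0,0,0,0,1],
    [0,0,0,0,1]
  ]
}}

```text
t: 6.6
ee_pos: [500.2, 25.3, 148.3]
tcp_rot: [-2.342, -2.092, 0.002]
force: [-0.3, -1.1, 0.4]
grip_width: 0.997
```

```bash
python3 g.py 502.5 51.5 54 83.1
python3 - <<'E'
from v2 import *
f=grab('wrist','w4'); W=pts(f)
hd=sel(W,[400,-90,58],[560,90,80]); print('handle',hd.mean(0),np.percentile(hd,[2,98],axis=0),len(hd)); w,v=np.linalg.eigh(np.cov(hd[:,:2].T)); print(v[:,1])
E
```

```text
t 6.60 pos [500.2  25.3 148.3] xang 83.55 zax [-0.002  0.    -1.   ] -> d [26.3 -0.5 94.2] turn 0.45 grip 0.997 F [-0.3 -1.1  0.4] q [-0.01  0.39  2.02  0.    0.74 -1.47]
handle [497.97  53.92  70.  ] [[467.26  47.09  65.34]
 [531.9   61.11  72.29]] 1228
[-0.99  0.12]
```

View pics/w4.png

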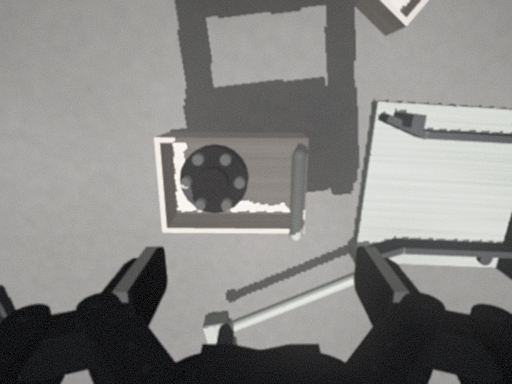

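The tray (frame 160–305, 135–235) has its handle at (300,190), with the mouth directly to the right. I'm descending onto the handle.

>>> {"op": "jog_arm", "data": {
  "commands": [
    [27,-1,0,0,1],
    [27,-1,30,0,1],
    [27,-1,60,0,1],
    [27,-1,85,0,1],
    [27,-1,94,0,1],
    [27,-1,94,0,1],
    [27,-1,94,0,1]
  ]
}}

```text
t: 7.23
ee_pos: [503.3, 49.2, 55.4]
tcp_rot: [-2.348, -2.086, 0.001]
force: [0.5, -0.0, 0.3]
grip_width: 1.0
```

```bash
python3 g.py 501.5 52.5 54 83.1
```

```text
t 7.23 pos [503.3  49.2  55.4] xang 83.23 zax [-0.001 -0.    -1.   ] -> d [ 3.1 -2.2  1.4] turn 0.13 grip 1.000 F [ 0.5 -0.   0.3] q [ 0.04  0.55  2.07 -0.    0.53 -1.42]
```

>>> {"op": "jog_arm", "data": {
  "commands": [
    [2,-1,1,0,1],
    [3,-2,1,0,0],
    [3,-2,1,0,0],
    [3,-2,1,0,0],
    [3,-2,1,0,0],
    [3,-2,1,0,0],
    [3,-2,1,0,0],
    [3,-2,1,0,0]
  ]
}}

```text
t: 7.9
ee_pos: [501.7, 53.1, 54.6]
tcp_rot: [2.347, 2.088, -0.0]
force: [-0.9, -6.0, 6.7]
grip_width: 0.085
```

>>> {"op": "jog_arm", "data": {
  "commands": [
    [0,0,0,0,0],
    [0,0,0,0,0]
  ]
}}

```text
t: 8.07
ee_pos: [501.7, 53.0, 54.6]
tcp_rot: [2.347, 2.088, -0.0]
force: [-1.1, -5.1, 7.8]
grip_width: 0.09
```

```bash
python3 g.py 501.5 52.5 54 83.1
```

```text
t 8.07 pos [501.7  53.   54.6] xang 83.32 zax [ 0. -0. -1.] -> d [-0.5 -0.2  0.6] turn 0.22 grip 0.090 F [-1.1 -5.1  7.8] q [ 0.05  0.55  2.07 -0.    0.52 -1.41]
```

>>> {"op": "jog_arm", "data": {
  "commands": [
    [0,0,-3,0,0],
    [0,0,-6,0,0],
    [0,0,-9,0,0],
    [0,0,-12,0,0],
    [0,0,-15,0,0],
    [0,0,-17,0,0],
    [0,0,-17,0,0],
    [0,0,-17,0,0]
  ]
}}

```text
t: 8.73
ee_pos: [501.7, 53.3, 71.4]
tcp_rot: [2.347, 2.088, 0.0]
force: [-0.4, -0.8, -6.9]
grip_width: 0.09
```

```bash
python3 g.py 501.5 52.5 54 80.56
python3 - <<'E'
from v2 import *
f=grab('side','s5'); W=pts(f)
cv2.imwrite('pics/s5c.png',cv2.resize(f['frame'][110:240,190:350],None,fx=5,fy=5,interpolation=cv2.INTER_CUBIC)[:600])
P=sel(W,[420,-100,-10],[590,100,50])
c,s=np.cos(np.radians(-9.44)),np.sin(np.radians(-9.44))
d=P[:,:2]-[530,196]; B=np.c_[d[:,0]*c+d[:,1]*s,-d[:,0]*s+d[:,1]*c,P[:,2]]
for y in range(-270,-90,10):
    m=(abs(B[:,1]-y)<5)&(abs(B[:,0])<45)
    if m.sum()>3: print(y,np.percentile(B[m,2],[2,50,98]),m.sum())
E
```

```text
t 8.73 pos [501.7  53.3  71.4] xang 83.31 zax [ 0.  0. -1.] -> d [-0.8 -0.1 17.4] turn 2.75 grip 0.090 F [-0.4 -0.8 -6.9] q [ 0.05  0.52  2.06  0.    0.56 -1.41]
-270 [-0.54  1.57  5.  ] 88
-260 [-1.19  1.5  43.46] 90
-250 [-0.09 25.75 49.47] 392
-240 [-1.52  2.13 49.26] 50
-230 [ 0.44 32.24 49.38] 62
-220 [ 1.45 35.71 49.11] 115
-210 [ 1.23 34.05 47.66] 86
-200 [ 1.29 35.65 46.18] 76
-190 [ 0.38 34.05 45.4 ] 44
-180 [ 2.47 29.41 47.43] 39
-170 [ 1.52 21.04 46.25] 43
-160 [ 0.98 20.8  46.22] 70
-150 [ 1.69 21.96 45.57] 71
-140 [ 1.51 31.51 49.13] 161
-130 [ 1.19 30.32 47.65] 66
```

View pics/s5c.png

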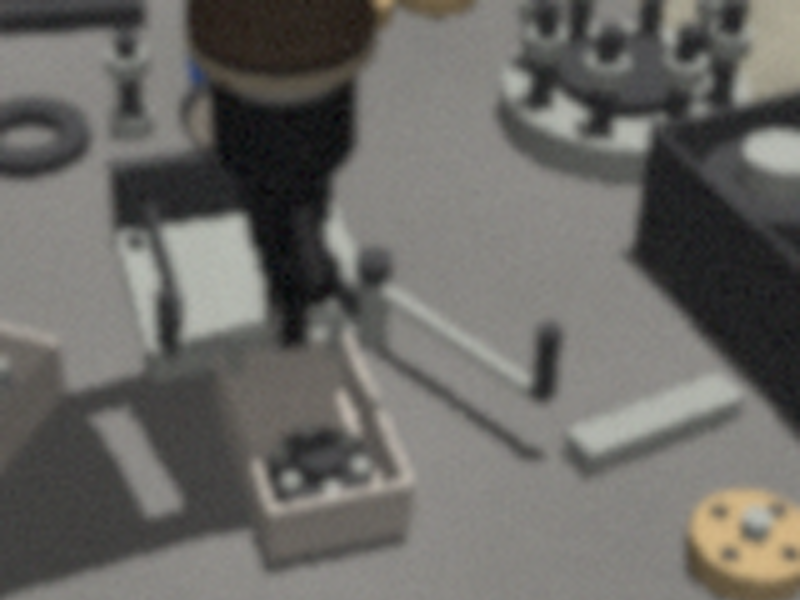

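```bash
cat > tr.py <<'E'
from v2 import *
c,s=np.cos(np.radians(-9.44)),np.sin(np.radians(-9.44))
def bay(P): d=P[:,:2]-[530,196.]; return np.c_[d[:,0]*c+d[:,1]*s,-d[:,0]*s+d[:,1]*c,P[:,2]]
def rim(f):
    W=pts(f).reshape(-1,3); W=W[~np.isnan(W[:,0])]; B=bay(W)
    B=B[(abs(B[:,0])<60)&(B[:,1]<60)&(B[:,1]>-290)]
    for x0,x1 in ((-50,-33),(-15,15),(33,52)):
        print('x',x0,x1)
        out=[]
        for y in range(-270,60,10):
            m=(abs(B[:,1]-y)<5)&(B[:,0]>x0)&(B[:,0]<x1)&(B[:,2]>5)
            if m.sum()>3: out.append((y,)+tuple(np.percentile(B[m,2],[90]).round(1))+(int(m.sum()),))
        print(out)
if __name__=='__main__':
    import sys
    for n in sys.argv[1:]:
        f=ld(n) if n.endswith('0') else grab(n); print(n); rim(f)
E
python3 tr.py side0 side top wrist
```

```text
side0
x -50 -33
[(-260, np.float64(39.6), 28), (-250, np.float64(42.5), 11), (-240, np.float64(42.1), 15), (-230, np.float64(42.5), 7), (-220, np.float64(42.0), 10), (-210, np.float64(40.7), 13), (-200, np.float64(42.8), 11), (-190, np.float64(41.0), 11), (-180, np.float64(41.0), 11), (-170, np.float64(41.6), 11), (-160, np.float64(42.1), 11), (-150, np.float64(69.6), 26), (-140, np.float64(40.6), 11), (-80, np.float64(15.5), 22), (-70, np.float64(16.5), 12), (-60, np.float64(17.0), 9), (-50, np.float64(33.2), 16), (-40, np.float64(22.0), 8), (-30, np.float64(23.2), 7), (-20, np.float64(35.3), 12), (-10, np.float64(23.9), 8), (0, np.float64(28.4), 5), (10, np.float64(22.1), 8), (20, np.float64(36.2), 8), (30, np.float64(25.9), 6), (40, np.float64(24.8), 7), (50, np.float64(41.8), 9)]
x -15 15
[(-260, np.float64(39.6), 100), (-250, np.float64(41.6), 15), (-240, np.float64(31.6), 7), (-230, np.float64(33.0), 37), (-220, np.float64(35.6), 38), (-210, np.float64(35.0), 24), (-200, np.float64(34.1), 13), (-190, np.float64(28.6), 12), (-170, np.float64(8.7), 4), (-160, np.float64(6.9), 14)
[... 5980 characters left out ...]
), (20, np.float64(16.0), 562), (30, np.float64(15.9), 180)]
x 33 52
[(-250, np.float64(48.9), 106), (-240, np.float64(48.9), 614), (-230, np.float64(50.0), 515), (-220, np.float64(50.8), 530), (-210, np.float64(49.7), 424), (-200, np.float64(40.2), 271), (-190, np.float64(39.2), 169), (-180, np.float64(46.9), 41), (-80, np.float64(15.8), 142), (-70, np.float64(16.0), 228), (-60, np.float64(16.2), 319), (-50, np.float64(30.4), 525), (-40, np.float64(35.3), 592), (-30, np.float64(35.2), 570), (-20, np.float64(35.2), 576), (-10, np.float64(35.3), 564), (0, np.float64(35.2), 554), (10, np.float64(35.1), 563), (20, np.float64(35.2), 558), (30, np.float64(30.3), 400), (40, np.float64(17.1), 115)]
```

The wrist depth profile shows the tray tilted about 5.2°, with the tail about 7 mm up and the lead about 18 mm, because the grip partly holds it level. I'll move the lead about 60 mm forward over the step and then lower, which puts the tail down.

>>> {"op": "jog_arm", "data": {
  "commands": [
    [8,1,-2,1,0],
    [16,1,-2,2,0],
    [24,2,-2,2.7,0],
    [32,3,-2,2.7,0],
    [40,4,-2,2.7,0],
    [50,5,-2,2.7,0],
    [60,5,-2,2.7,0],
    [60,5,-2,2.7,0]
  ]
}}

```text
t: 9.6
ee_pos: [514.1, 114.1, 73.4]
tcp_rot: [2.395, 2.033, 0.001]
force: [1.1, 4.9, -4.4]
grip_width: 0.087
```

```bash
python3 g.py 514 112 54 80.56; python3 tr.py wrist | head -4
```

```text
t 9.60 pos [514.1 114.1  73.4] xang 80.67 zax [ 0.001  0.    -1.   ] -> d [-2.1  0.2 19.4] turn 0.11 grip 0.087 F [ 1.1  4.9 -4.4] q [ 0.16  0.53  2.01  0.    0.59 -1.25]
wrist
x -50 -33
[(-190, np.float64(41.3), 30), (-180, np.float64(42.0), 431), (-170, np.float64(43.9), 293), (-160, np.float64(45.7), 310), (-150, np.float64(47.5), 319), (-140, np.float64(49.3), 334), (-130, np.float64(51.1), 343), (-120, np.float64(52.8), 360), (-110, np.float64(54.5), 358), (-100, np.float64(56.4), 379), (-90, np.float64(58.9), 421), (-80, np.float64(88.3), 885), (-70, np.float64(69.2), 829), (-60, np.float64(33.9), 394), (-50, np.float64(16.1), 419), (-40, np.float64(16.4), 362), (-30, np.float64(16.3), 342), (-20, np.float64(16.4), 349), (-10, np.float64(16.3), 341), (0, np.float64(16.2), 346), (10, np.float64(16.3), 339), (20, np.float64(16.1), 338), (30, np.float64(16.2), 341), (40, np.float64(16.3), 342), (50, np.float64(16.2), 327)]
x -15 15
```

The tail has slipped down to the table (slope 0.18 rad, tail about 0, lead about 21 mm at y≈-62), so step 2's geometry is met. I'll hold briefly, then slide in.

>>> {"op": "jog_arm", "data": {
  "commands": [
    [0,0,1,0,0],
    [0,0,1,0,0],
    [0,0,1,0,0],
    [0,0,1,0,0]
  ]
}}

```text
t: 9.98
ee_pos: [514.1, 112.3, 72.6]
tcp_rot: [2.396, 2.032, 0.001]
force: [1.7, 4.6, 1.8]
grip_width: 0.085
```

>>> {"op": "jog_arm", "data": {
  "commands": [
    [6,0,1,0,0],
    [12,0,1,0,0],
    [18,0,2,0,0],
    [24,0,2,0,0],
    [30,0,2,0,0],
    [36,0,2,0,0],
    [42,0,2,0,0],
    [42,0,2,0,0]
  ]
}}

```text
t: 10.65
ee_pos: [520.6, 154.6, 70.5]
tcp_rot: [2.395, 2.033, -0.0]
force: [-2.4, -0.2, 11.1]
grip_width: 0.087
```

```bash
python3 g.py 514 112 54 80.56; python3 tr.py wrist | head -4
```

```text
t 10.65 pos [520.6 154.6  70.5] xang 80.65 zax [-0. -0. -1.] -> d [-43.1   0.5  16.5] turn 0.09 grip 0.087 F [-2.4 -0.2 11.1] q [ 0.23  0.55  1.98 -0.    0.61 -1.17]
wrist
x -50 -33
[(-150, np.float64(54.7), 464), (-140, np.float64(55.0), 366), (-130, np.float64(55.1), 371), (-120, np.float64(55.1), 381), (-110, np.float64(55.3), 397), (-100, np.float64(55.5), 388), (-90, np.float64(55.7), 391), (-80, np.float64(55.6), 433), (-70, np.float64(55.6), 558), (-60, np.float64(55.8), 565), (-50, np.float64(56.0), 542), (-40, np.float64(84.6), 965), (-30, np.float64(64.5), 534), (-20, np.float64(16.3), 357), (-10, np.float64(16.3), 358), (0, np.float64(16.3), 355), (10, np.float64(16.3), 356), (20, np.float64(16.2), 352), (30, np.float64(16.2), 350), (40, np.float64(16.2), 354), (50, np.float64(16.0), 347)]
x -15 15
```

>>> {"op": "jog_arm", "data": {
  "commands": [
    [6,0,-1,0,0],
    [12,0,-1,0,0],
    [18,0,-1,0,0],
    [24,0,-1,0,0],
    [30,0,-1,0,0],
    [38,0,-1,0,0],
    [46,0,-1,0,0],
    [46,0,-1,0,0]
  ]
}}

```text
t: 11.37
ee_pos: [528.5, 200.9, 71.4]
tcp_rot: [-2.395, -2.033, -0.002]
force: [-1.9, 7.4, 6.4]
grip_width: 0.086
```

```bash
python3 g.py 514 112 54 80.56; python3 tr.py wrist
```

```text
t 11.37 pos [528.5 200.9  71.4] xang 80.64 zax [ 0.001  0.001 -1.   ] -> d [-90.1   0.1  17.3] turn 0.08 grip 0.086 F [-1.9  7.4  6.4] q [ 0.31  0.57  1.93  0.    0.64 -1.1 ]
wrist
x -50 -33
[(-100, np.float64(55.4), 555), (-90, np.float64(55.5), 377), (-80, np.float64(55.6), 428), (-70, np.float64(55.7), 560), (-60, np.float64(55.8), 555), (-50, np.float64(56.0), 486), (-40, np.float64(56.3), 499), (-30, np.float64(56.4), 501), (-20, np.float64(56.6), 505), (-10, np.float64(56.7), 501), (0, np.float64(83.8), 605), (10, np.float64(84.6), 975), (20, np.float64(56.9), 390), (30, np.float64(16.2), 357), (40, np.float64(16.3), 355), (50, np.float64(16.5), 362)]
x -15 15
[(-100, np.float64(54.9), 2017), (-90, np.float64(43.3), 235), (-80, np.float64(43.4), 625), (-70, np.float64(48.1), 662), (-60, np.float64(48.4), 734), (-50, np.float64(157.4), 1945), (-40, np.float64(157.1), 3102), (-30, np.float64(147.3), 4902), (-20, np.float64(134.6), 2763), (-10, np.float64(126.6), 1554), (0, np.float64(155.3), 3153), (10, np.float64(155.9), 3242), (20, np.float64(127.0), 1390), (30, np.float64(132.5), 2308), (40, np.float64(145.3), 4145), (50, np.float64(154.9), 3147)]
x 33 52
[(-100, np.float64(55.3), 154), (-90, np.float64(55.3), 291), (-80, np.float64(55.4), 327), (-70, np.float64(55.4), 339), (-60, np.float64(48.9), 271), (-50, np.float64(39.7), 171), (-40, np.float64(43.0), 214), (-30, np.float64(46.3), 245), (-20, np.float64(33.7), 30), (40, np.float64(19.9), 241), (50, np.float64(26.0), 405)]
```

The tray is flat on the deck, with its lead at y≈+15. I'm releasing the handle with a part opening, since the dial is near, then going up and around behind to push.

>>> {"op": "jog_arm", "data": {
  "commands": [
    [0,0,0,0,0.3],
    [0,0,0,0,0.3],
    [0,0,0,0,0.3],
    [0,0,-10,0,0.3],
    [0,0,-30,0,0.3],
    [0,0,-60,0,0.1],
    [0,0,-80,0,0],
    [0,0,-80,0,0]
  ]
}}

```text
t: 12.08
ee_pos: [530.2, 199.7, 155.9]
tcp_rot: [2.394, 2.03, 0.009]
force: [2.0, 1.4, 0.4]
grip_width: 0.001
```

```bash
cat >> tr.py <<'E'
def tobay(P): return bay(np.atleast_2d(P))
def toworld(x,y): return 530+c*x-s*y, 196+s*x+c*y
E
python3 - <<'E'
from tr import *
f=grab('wrist','w6'); rim(f)
print(toworld(0,-140))
import g; x,y=toworld(0,-140); g.plan(x,y,150,80.56-90)
E
```

```text
x -50 -33
[(-100, np.float64(55.8), 240), (-90, np.float64(55.7), 148), (-80, np.float64(56.1), 178), (-70, np.float64(55.6), 245), (-60, np.float64(55.5), 254), (-50, np.float64(55.6), 224), (-40, np.float64(55.6), 224), (-30, np.float64(55.7), 221), (-20, np.float64(55.5), 218), (-10, np.float64(55.7), 221), (0, np.float64(56.2), 232), (10, np.float64(83.9), 393), (20, np.float64(55.7), 201), (30, np.float64(16.2), 200), (40, np.float64(16.2), 195), (50, np.float64(16.1), 196)]
x -15 15
[(-100, np.float64(55.5), 872), (-90, np.float64(43.3), 137), (-80, np.float64(43.3), 392), (-70, np.float64(48.0), 341), (-60, np.float64(48.3), 388), (-50, np.float64(243.7), 1795), (-40, np.float64(242.4), 3376), (-30, np.float64(232.6), 4716), (-20, np.float64(221.9), 2908), (-10, np.float64(212.1), 1220), (0, np.float64(239.4), 3575), (10, np.float64(239.2), 3664), (20, np.float64(212.6), 1229), (30, np.float64(222.0), 2951), (40, np.float64(233.2), 4633), (50, np.float64(242.7), 3295)]
x 33 52
[(-100, np.float64(55.8), 67), (-90, np.float64(55.8), 120), (-80, np.float64(55.9), 130), (-70, np.float64(55.8), 128), (-60, np.float64(55.7), 148), (-50, np.float64(55.6), 204), (-40, np.float64(55.5), 215), (-30, np.float64(55.5), 227), (-20, np.float64(55.3), 235), (-10, np.float64(55.5), 222), (0, np.float64(55.5), 116), (20, np.float64(35.9), 183), (30, np.float64(35.2), 300), (40, np.float64(35.4), 291), (50, np.float64(35.5), 299)]
(np.float64(507.03794484406205), np.float64(57.895894257210216))
t 12.13 pos [529.4 199.4 154.1] xang 80.59 zax [ 0.  0. -1.] -> d [-143.3    1.     3.8] turn 90.03 grip -0.001 F [ 0.1  0.3 -1.1] q [ 0.31  0.45  1.87  0.    0.81 -1.1 ]
```

View pics/w6.png

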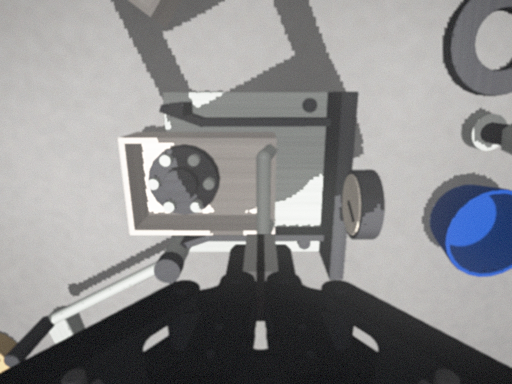

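The wrist view shows the tray flat between the rails at (200,185), the stop at (335,200), and the bar still open. I'm moving behind the rear wall to push.

>>> {"op": "jog_arm", "data": {
  "commands": [
    [-40,0,0,0,0],
    [-80,0,0,0,0],
    [-120,0,0,0,0],
    [-145,1,0,0,0],
    [-145,1,20,0,0],
    [-145,1,60,0,0],
    [-145,1,100,0,0],
    [-145,1,125,0,0]
  ]
}}

```text
t: 12.8
ee_pos: [503.7, 55.3, 23.5]
tcp_rot: [-2.396, -2.03, 0.003]
force: [-0.2, 0.1, -0.6]
grip_width: 0.002
```

Run:
```python
from tr import *
import g; x,y=toworld(0,-80); g.plan(x,y,28,80.56); o=manip.get_obs(); print(tobay(o['ee_pos']))
```

```text
t 12.80 pos [503.7  55.3  23.5] xang 80.55 zax [-0. -0. -1.] -> d [63.1  2.8 -4.6] turn -0.01 grip 0.002 F [-0.2  0.1 -0.6] q [ 0.05  0.6   2.08  0.    0.46 -1.36]
[[  -2.83 -143.06   23.47]]
```

>>> {"op": "jog_arm", "data": {
  "commands": [
    [8,2,-4,0,0],
    [16,2,-4,0,0],
    [24,2,-4,0,0],
    [30,2,-4,0,0],
    [36,2,-4,0,0],
    [42,2,-4,0,0],
    [48,2,-4,0,0],
    [54,2,-4,0,0]
  ]
}}

```text
t: 13.47
ee_pos: [516.8, 109.5, 31.8]
tcp_rot: [2.394, 2.032, 0.002]
force: [-0.5, -6.6, 4.9]
grip_width: -0.001
```

Run:
```python
from tr import *
import g; x,y=toworld(0,-80); g.plan(x,y,28,80.56); o=manip.get_obs(); print(tobay(o['ee_pos']))
f=grab('wrist','w7')
```

```text
t 13.47 pos [516.8 109.5  31.8] xang 80.64 zax [ 0.  0. -1.] -> d [ 7.5 -1.2  3.8] turn 0.08 grip -0.001 F [-0.5 -6.6  4.9] q [ 0.15  0.61  2.03 -0.    0.5  -1.26]
[[  1.18 -87.47  31.76]]
```

View pics/w7.png

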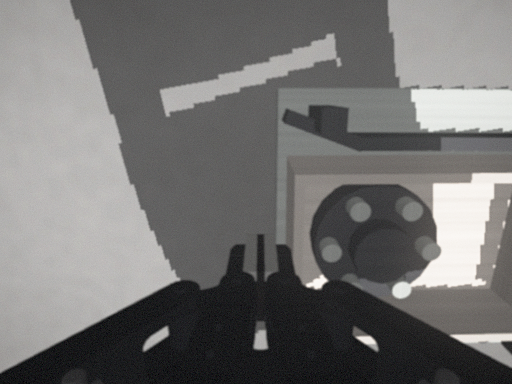

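The pushing force is about 6.6 N and the tray is sliding. I'll continue gently to the stop.

>>> {"op": "jog_arm", "data": {
  "commands": [
    [2,-1,0,0,0],
    [4,-1,0,0,0],
    [6,-1,0,0,0],
    [8,-1,0,0,0],
    [10,-1,0,0,0],
    [10,-1,0,0,0]
  ]
}}

```text
t: 14.02
ee_pos: [517.0, 119.1, 31.0]
tcp_rot: [2.395, 2.032, 0.001]
force: [0.1, -1.5, 1.7]
grip_width: 0.002
```

Run:
```python
from tr import *
import g; x,y=toworld(0,-80); g.plan(x,y,28,80.56); o=manip.get_obs(); print(tobay(o['ee_pos']))
```

```text
t 14.02 pos [517.  119.1  31. ] xang 80.62 zax [ 0.  0. -1.] -> d [-2.   0.2  3. ] turn 0.06 grip 0.002 F [ 0.1 -1.5  1.7] q [ 0.17  0.61  2.02 -0.    0.51 -1.24]
[[ -0.24 -77.97  31.04]]
```

>>> {"op": "jog_arm", "data": {
  "commands": [
    [1,0,0,0,0],
    [2,0,0,0,0],
    [3,0,0,0,0],
    [4,0,0,0,0],
    [4,0,0,0,0]
  ]
}}

```text
t: 14.43
ee_pos: [517.5, 122.8, 30.8]
tcp_rot: [2.396, 2.032, 0.0]
force: [-0.7, -4.9, 3.4]
grip_width: 0.002
```

>>> {"op": "jog_arm", "data": {
  "commands": [
    [1,0,0,0,0],
    [2,0,0,0,0],
    [2,0,0,0,0]
  ]
}}

```text
t: 14.68
ee_pos: [517.4, 123.9, 30.7]
tcp_rot: [2.395, 2.032, -0.002]
force: [-1.1, -17.6, 7.6]
grip_width: -0.002
```

Run:
```python
from tr import *
import g; x,y=toworld(0,-80); g.plan(x,y,28,80.56); o=manip.get_obs(); print(tobay(o['ee_pos']))
f=grab('side','s8'); 
cv2.imwrite('pics/s8c.png',cv2.resize(f['frame'][110:240,190:350],None,fx=5,fy=5,interpolation=cv2.INTER_CUBIC)[:600])
```

```text
t 14.68 pos [517.4 123.9  30.7] xang 80.63 zax [-0. -0. -1.] -> d [-6.8  0.6  2.7] turn 0.07 grip -0.002 F [ -1.1 -17.6   7.6] q [ 0.18  0.61  2.02 -0.    0.51 -1.23]
[[ -0.62 -73.18  30.74]]
```

View pics/s8c.png

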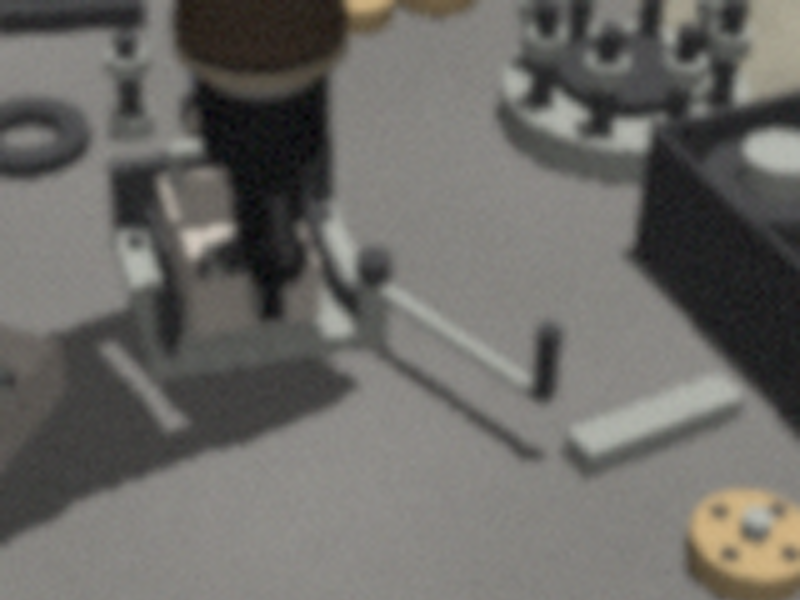

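The force climbed to 18 N at TCP y=-73, where the stop is expected. I'm backing off and verifying.

>>> {"op": "jog_arm", "data": {
  "commands": [
    [-10,0,0,0,0],
    [-40,0,0,0,0],
    [-60,0,-10,0,0],
    [-60,0,-50,0,0],
    [-60,0,-90,0,0],
    [-60,0,-110,0,0],
    [-60,0,-110,0,0]
  ]
}}

```text
t: 15.32
ee_pos: [510.4, 65.5, 144.9]
tcp_rot: [2.393, 2.029, 0.009]
force: [0.6, -0.3, 0.3]
grip_width: -0.001
```

```bash
cat > chk.py <<'E'
from tr import *
f=grab('wrist','w9'); W=pts(f); W=W.reshape(-1,3);W=W[~np.isnan(W[:,0])]; B=bay(W)
r=B[(abs(B[:,0])<48)&(B[:,1]<66)&(B[:,1]>-90)&(B[:,2]>50)&(B[:,2]<60)]
print('rim n',len(r),np.percentile(r,[1,99],axis=0)); 
for x0 in (-36,0,36):
    rr=r[abs(r[:,0]-x0)<6]; 
    if len(rr): print(x0,'rear y min',np.percentile(rr[:,1],[1,3]), rr[rr[:,1]<-45][:,2].mean())
for y0 in (-40,-20,0,20,40):
    rr=r[abs(r[:,1]-y0)<6]; print(y0,'x',np.percentile(rr[:,0],[1,99]),'z',rr[:,2].mean(),len(rr))
st=B[(abs(B[:,0])<70)&(B[:,1]>50)&(B[:,1]<90)&(B[:,2]>61.5)&(B[:,2]<68)]
print('stop y',np.percentile(st[:,1],[1,99]),len(st))
h=B[(abs(B[:,0])<40)&(B[:,1]>30)&(B[:,1]<62)&(B[:,2]>78)&(B[:,2]<90)]
print('handle',h.mean(0),np.percentile(h,[2,98],axis=0),len(h))
E
python3 chk.py; python3 g.py 600 -40 150
```

```text
rim n 3776 [[-45.49 -59.32  50.13]
 [ 43.97  62.55  59.2 ]]
-36 rear y min [-59.48 -59.27] 54.54105066422278
0 rear y min [-59.23 -58.94] 54.69420826286138
36 rear y min [-58.73 -55.69] 54.267099647499705
-40 x [-45.5   34.52] z 54.47962307712277 221
-20 x [-45.58  34.55] z 54.50988238857041 215
0 x [-45.17  34.64] z 54.55597247745268 206
20 x [-45.24  34.55] z 54.56196488622662 224
40 x [-45.46  34.69] z 54.65565107108135 219
stop y [50.41 71.52] 494
handle [19.3  46.84 80.61] [[ 7.06 45.66 78.04]
 [27.43 48.35 83.13]] 132
t 15.37 pos [509.5  65.6 142.9] xang 80.59 zax [ 0.005  0.001 -1.   ] -> d [-89.3 106.6  -6.7] turn 0.00 grip 0.001 F [ 0.5 -0.4  0.1] q [ 0.07  0.41  2.    0.    0.73 -1.34]
```

View pics/w9.png

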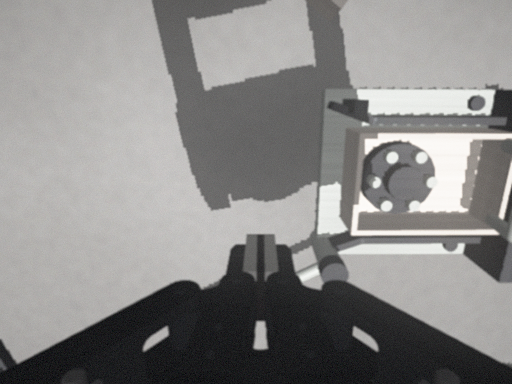

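The tray is home: rear wall at y≈-59.3 (so tray y≈0.7), x≈-5, rim level along its whole length. Now the bar pin.

```bash
python3 g.py 627 -22 150
```

```text
t 15.37 pos [509.5  65.6 142.9] xang 80.59 zax [ 0.005  0.001 -1.   ] -> d [-67.2 130.3  -6.6] turn 0.00 grip 0.001 F [ 0.5 -0.4  0.1] q [ 0.07  0.41  2.    0.    0.73 -1.34]
```

>>> {"op": "jog_arm", "data": {
  "commands": [
    [-67,130,-5,0,1],
    [-67,130,-5,0,1],
    [-67,130,-5,0,1],
    [-67,130,-5,0,1],
    [-67,130,-5,0,1],
    [-67,130,-5,0,1],
    [-67,130,-5,0,1]
  ]
}}

```text
t: 15.95
ee_pos: [623.9, -21.4, 144.1]
tcp_rot: [-2.395, -2.031, 0.002]
force: [-0.5, 0.5, -0.5]
grip_width: 0.981
```

```bash
python3 g.py 627 -22 61
python3 - <<'E'
from v2 import *
f=grab('wrist','w10'); W=pts(f)
pn=sel(W,[590,-60,65],[660,10,105]); print('pin',pn.mean(0),np.percentile(pn,[2,98],axis=0),len(pn))
E
```

```text
t 15.95 pos [623.9 -21.4 144.1] xang 80.60 zax [-0.002  0.    -1.   ] -> d [-0.1  3.3 83.1] turn 0.00 grip 0.981 F [-0.5  0.5 -0.5] q [-0.08  0.54  1.74  0.    0.87 -1.49]
pin [624.19 -18.45  89.17] [[619.9  -24.98  66.75]
 [632.17 -12.26  97.29]] 601
```

View pics/w10.png

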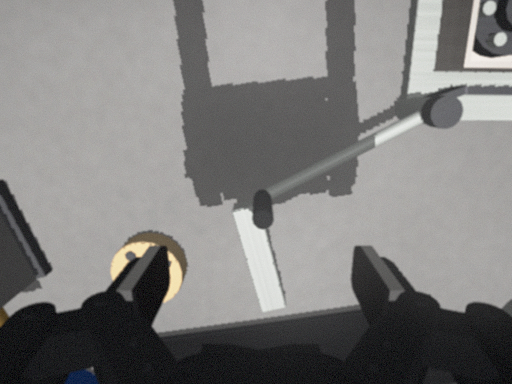

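The pin is at (262,208) in the wrist view, between the jaws. I'm descending to grip it.

>>> {"op": "jog_arm", "data": {
  "commands": [
    [1,3,30,0,1],
    [1,3,60,0,1],
    [1,3,80,0,1],
    [1,3,83,0,1],
    [1,3,83,0,0],
    [1,3,83,0,0],
    [1,3,83,0,0],
    [1,3,83,0,0]
  ]
}}

```text
t: 16.67
ee_pos: [629.3, -21.1, 63.9]
tcp_rot: [2.395, 2.031, 0.003]
force: [0.6, 1.0, -0.5]
grip_width: 0.451
```

>>> {"op": "jog_arm", "data": {
  "commands": [
    [0,0,0,0,0],
    [0,0,0,0,0],
    [0,0,0,0,0]
  ]
}}

```text
t: 16.92
ee_pos: [628.7, -20.9, 63.3]
tcp_rot: [2.396, 2.032, 0.001]
force: [-1.7, 3.4, 10.5]
grip_width: 0.143
```

```bash
cat > arc.py <<'E'
import sys
from g import *
o=manip.get_obs(); p=o['ee_pos']; H=np.array([583.,112.5])
a=np.degrees(np.arctan2(p[1]-H[1],p[0]-H[0])); r=np.hypot(*(p[:2]-H)); print('ang',a,'r',r,'bar rad',np.radians((-54.44-a)%360),'F',o['force'].round(1),o['grip_width'],p)
R=Rn.from_rotvec(o['tcp_rot']).as_matrix()
step=float(sys.argv[1]); rr=float(sys.argv[2]) if len(sys.argv)>2 else 141
for k in range(1,9):
    b=np.radians(a-step*k); q=H+rr*np.array([np.cos(b),np.sin(b)])
    print((R.T@np.array([q[0]-p[0],q[1]-p[1],0])).round(0).tolist())
E
python3 arc.py 5
```

```text
ang -71.08066480613378 r 141.05850339358832 bar rad 0.2904343905877784 F [-1.7  3.4 10.5] 0.14274225962534975 [628.73633918 -20.93795808  63.29613806]
[-5.0, -11.0, -0.0]
[-10.0, -23.0, -0.0]
[-13.0, -34.0, -0.0]
[-15.0, -47.0, -0.0]
[-17.0, -59.0, -0.0]
[-17.0, -71.0, -0.0]
[-16.0, -83.0, -0.0]
[-14.0, -95.0, -0.0]
```

>>> {"op": "jog_arm", "data": {
  "commands": [
    [-5,-11,0,0,0],
    [-10,-23,0,0,0],
    [-13,-34,0,0,0],
    [-15,-47,0,0,0],
    [-17,-59,0,0,0],
    [-17,-71,0,0,0],
    [-16,-83,0,0,0],
    [-14,-95,0,0,0]
  ]
}}

```text
t: 17.58
ee_pos: [534.1, -18.6, 63.4]
tcp_rot: [2.395, 2.029, 0.006]
force: [10.1, 23.2, 0.5]
grip_width: 0.145
```

```bash
python3 arc.py 5
```

```text
ang -110.44415883286001 r 139.953435175393 bar rad 0.977456966443272 F [10.1 23.2  0.5] 0.144543995350127 [534.11505962 -18.63819665  63.35445127]
[2.0, -12.0, -0.0]
[6.0, -24.0, -0.0]
[11.0, -35.0, -0.0]
[17.0, -46.0, -0.0]
[23.0, -56.0, -0.0]
[31.0, -66.0, -0.0]
[39.0, -75.0, -0.0]
[49.0, -83.0, -0.0]
```

>>> {"op": "jog_arm", "data": {
  "commands": [
    [4,-12,0,0,0],
    [8,-24,0,0,0],
    [13,-35,0,0,0],
    [19,-45,0,0,0],
    [25,-55,0,0,0],
    [32,-65,0,0,0],
    [40,-74,0,0,0],
    [50,-82,0,0,0]
  ]
}}

```text
t: 18.25
ee_pos: [460.2, 43.4, 63.1]
tcp_rot: [2.395, 2.031, 0.003]
force: [5.1, 1.0, 12.7]
grip_width: 0.146
```

```bash
python3 arc.py 5 140.5
```

```text
ang -150.63264431519394 r 140.88227472795396 bar rad 1.6788783594999404 F [ 5.1  1.  12.7] 0.14598905580056978 [460.22203268  43.41030414  63.13021006]
[10.0, -7.0, -0.0]
[21.0, -13.0, -0.0]
[32.0, -19.0, -0.0]
[43.0, -23.0, -0.0]
[55.0, -27.0, -0.0]
[67.0, -29.0, -0.0]
[79.0, -30.0, -0.0]
[91.0, -31.0, -0.0]
```

>>> {"op": "jog_arm", "data": {
  "commands": [
    [10,-7,0,0,0],
    [21,-13,0,0,0],
    [32,-19,0,0,0],
    [43,-23,0,0,0],
    [55,-27,0,0,0],
    [67,-29,0,0,0],
    [79,-30,0,0,0],
    [79,-30,0,0,0]
  ]
}}

```text
t: 18.92
ee_pos: [441.6, 127.3, 62.7]
tcp_rot: [-2.395, -2.032, 0.003]
force: [-8.2, -2.2, 14.1]
grip_width: 0.146
```

```bash
python3 arc.py 2 140.5
```

```text
ang 174.03819871165803 r 142.16374132588803 bar rad 2.2954884706352874 F [-8.2 -2.2 14.1] 0.1463449721230054 [441.60517078 127.26589372  62.68544675]
[5.0, 1.0, -0.0]
[10.0, 1.0, -0.0]
[15.0, 2.0, -0.0]
[20.0, 2.0, -0.0]
[25.0, 2.0, -0.0]
[29.0, 3.0, -0.0]
[34.0, 4.0, -0.0]
[39.0, 5.0, -0.0]
```

>>> {"op": "jog_arm", "data": {
  "commands": [
    [3,0,0,0,0],
    [6,0,0,0,0],
    [8,0,0,0,0],
    [10,0,0,0,0],
    [10,0,0,0,0]
  ]
}}

```text
t: 19.33
ee_pos: [443.4, 135.9, 62.7]
tcp_rot: [-2.395, -2.032, 0.002]
force: [-7.8, 1.1, 11.9]
grip_width: 0.141
```

```bash
python3 arc.py 1 140.5
```

```text
ang 170.4799940827786 r 141.5159810858817 bar rad 2.3575908568689363 F [-7.8  1.1 11.9] 0.1414361249936516 [443.43298948 135.90560779  62.71257508]
[2.0, 1.0, -0.0]
[5.0, 1.0, -0.0]
[7.0, 1.0, -0.0]
[10.0, 1.0, -0.0]
[12.0, 2.0, -0.0]
[15.0, 2.0, -0.0]
[17.0, 2.0, -0.0]
[20.0, 2.0, -0.0]
```

>>> {"op": "jog_arm", "data": {
  "commands": [
    [1,0,0,0,0],
    [2,0,0,0,0],
    [2,0,0,0,0],
    [2,0,0,0,0]
  ]
}}

```text
t: 19.67
ee_pos: [443.5, 136.4, 62.7]
tcp_rot: [-2.395, -2.033, 0.005]
force: [-4.8, -22.5, 15.1]
grip_width: 0.139
```

```bash
python3 arc.py 1 140.5
```

```text
ang 170.28322533401686 r 141.55907289608697 bar rad 2.361025119399858 F [ -4.8 -22.5  15.1] 0.13858749272337517 [443.47171974 136.39205152  62.6601027 ]
[2.0, 1.0, -0.0]
[5.0, 1.0, -0.0]
[7.0, 1.0, -0.0]
[10.0, 1.0, -0.0]
[12.0, 2.0, -0.0]
[15.0, 2.0, -0.0]
[17.0, 2.0, -0.0]
[20.0, 3.0, -0.0]
```

The end stop is felt (22 N, swing about 2.36 rad). I'm releasing and lifting.

>>> {"op": "jog_arm", "data": {
  "commands": [
    [-1,0,0,0,0],
    [-1,0,0,0,0.5],
    [-1,0,0,0,0.5],
    [-1,0,0,0,0.5],
    [-1,0,-20,0,0.5],
    [-1,0,-60,0,0.5],
    [-1,0,-100,0,0.5],
    [-1,0,-110,0,1]
  ]
}}

```text
t: 20.33
ee_pos: [446.9, 137.6, 177.1]
tcp_rot: [2.394, 2.031, 0.008]
force: [2.6, 1.3, 2.3]
grip_width: 0.63
```

Run:
```python
from tr import *
import g; g.plan(498,-304.5,150,97.3)
f=grab('side','s11'); 
cv2.imwrite('pics/s11c.png',cv2.resize(f['frame'][110:240,190:350],None,fx=5,fy=5,interpolation=cv2.INTER_CUBIC)[:600])
```

```text
t 20.33 pos [446.9 137.6 177.1] xang 80.62 zax [ 0.01  0.   -1.  ] -> d [-427.9  122.3   26.8] turn -16.68 grip 0.630 F [2.6 1.3 2.3] q [ 0.23  0.3   2.06 -0.    0.77 -1.17]
```

View pics/s11c.png

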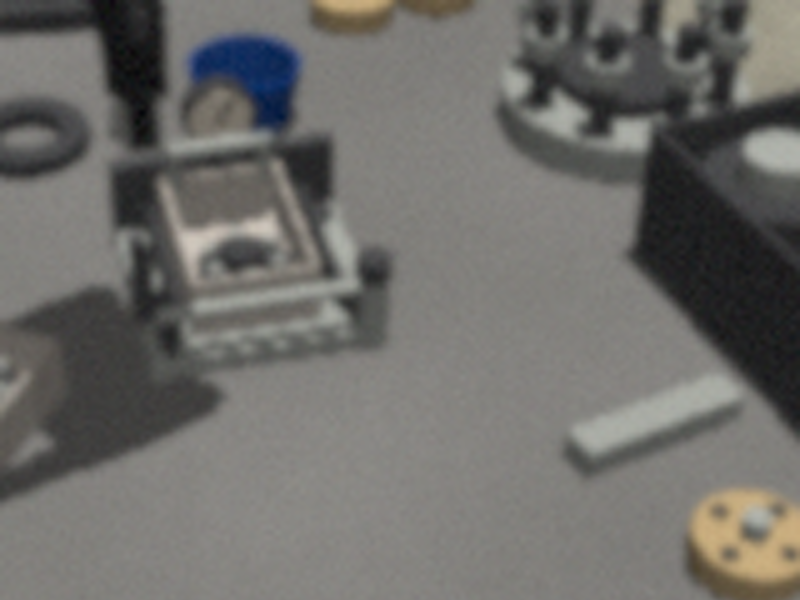

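The side view shows the bar across the mouth behind the tray and the tray against the stop. Next, back to the rod knob.

>>> {"op": "jog_arm", "data": {
  "commands": [
    [-428,122,20,-16.7,1],
    [-428,122,20,-16.7,1],
    [-428,122,20,-16.7,1],
    [-428,122,20,-16.7,1],
    [-428,122,20,-16.7,1],
    [-428,122,20,-16.7,1],
    [-428,122,20,-16.7,1],
    [-428,122,20,-16.7,1]
  ]
}}

```text
t: 21.05
ee_pos: [480.7, -180.1, 157.8]
tcp_rot: [2.075, 2.358, 0.0]
force: [1.7, -0.0, -0.3]
grip_width: 1.003
```

```bash
python3 g.py 498 -304.5 120 97.3
```

```text
t 21.05 pos [ 480.7 -180.1  157.8] xang 97.31 zax [ 0.  0. -1.] -> d [-125.6    1.3   37.8] turn 0.01 grip 1.003 F [ 1.7 -0.  -0.3] q [-0.42  0.39  1.98  0.    0.77 -2.12]
```

>>> {"op": "jog_arm", "data": {
  "commands": [
    [-125,1,38,0,1],
    [-125,1,38,0,1],
    [-125,1,38,0,1],
    [-125,1,38,0,1],
    [-125,1,38,0,1],
    [-125,1,38,0,1]
  ]
}}

```text
t: 21.55
ee_pos: [497.2, -301.6, 119.4]
tcp_rot: [-2.076, -2.356, 0.0]
force: [-0.5, 0.1, 0.1]
grip_width: 1.003
```

```bash
python3 g.py 498 -304.5 36.5 97.3
python3 - <<'E'
from v2 import *
f=grab('wrist','w12'); W=pts(f)
kn=sel(W,[470,-345,30],[515,-260,90]); print('knob',np.percentile(kn,[1,99],axis=0),len(kn))
E
```

```text
t 21.55 pos [ 497.2 -301.6  119.4] xang 97.25 zax [-0.001  0.001 -1.   ] -> d [-3.   0.5 82.9] turn -0.05 grip 1.003 F [-0.5  0.1  0.1] q [-0.6   0.52  1.86  0.    0.76 -2.29]
knob [[ 487.02 -319.87   45.6 ]
 [ 514.04 -286.03   74.76]] 1865
```

Knob front is at 487, so the rod is still fully out. I'm descending and gripping.

>>> {"op": "jog_arm", "data": {
  "commands": [
    [-3,0,30,0,1],
    [-3,0,60,0,1],
    [-3,0,80,0,1],
    [-3,0,83,0,1],
    [-3,0,83,0,0],
    [-3,0,83,0,0],
    [-3,0,83,0,0],
    [-3,0,83,0,0]
  ]
}}

```text
t: 22.27
ee_pos: [499.0, -305.1, 38.6]
tcp_rot: [2.073, 2.357, 0.0]
force: [1.2, 0.6, 0.9]
grip_width: 0.453
```

>>> {"op": "jog_arm", "data": {
  "commands": [
    [0,0,0,0,0],
    [0,0,0,0,0],
    [0,0,0,0,0],
    [0,0,0,0,0]
  ]
}}

```text
t: 22.6
ee_pos: [498.9, -304.5, 38.8]
tcp_rot: [2.075, 2.357, 0.001]
force: [-0.4, 10.2, 17.5]
grip_width: 0.395
```

```bash
python3 g.py 516 -302.1 36.5 97.3
```

```text
t 22.60 pos [ 498.9 -304.5   38.8] xang 97.29 zax [ 0.002 -0.    -1.   ] -> d [ 0.2 17.3  2.4] turn -0.01 grip 0.395 F [-0.4 10.2 17.5] q [-0.6   0.64  1.9   0.    0.6  -2.3 ]
```

>>> {"op": "jog_arm", "data": {
  "commands": [
    [0,4,0,0,0],
    [0,8,0,0,0],
    [0,12,0,0,0],
    [0,15,0,0,0],
    [0,18,0,0,0],
    [0,18,0,0,0],
    [0,18,0,0,0],
    [0,18,0,0,0]
  ]
}}

```text
t: 23.27
ee_pos: [516.7, -302.2, 38.9]
tcp_rot: [2.075, 2.357, 0.001]
force: [-0.7, 10.1, 16.6]
grip_width: 0.391
```

```bash
python3 g.py 516 -302.1 36.5 97.3
```

```text
t 23.27 pos [ 516.7 -302.2   38.9] xang 97.29 zax [ 0.001 -0.    -1.   ] -> d [ 0.1 -0.7  2.4] turn -0.01 grip 0.391 F [-0.7 10.1 16.6] q [-0.58  0.66  1.86  0.    0.62 -2.28]
```

Moved 17.9 mm in, with low axial force. I'm releasing and retreating.

>>> {"op": "jog_arm", "data": {
  "commands": [
    [0,0,0,0,1],
    [0,0,0,0,1],
    [0,0,0,0,1],
    [0,0,0,0,1],
    [0,0,-20,0,1],
    [0,0,-60,0,1],
    [0,0,-100,0,1],
    [0,0,-140,0,1]
  ]
}}

```text
t: 23.93
ee_pos: [515.5, -302.4, 178.4]
tcp_rot: [-2.075, -2.357, 0.0]
force: [1.3, -0.8, 0.0]
grip_width: 1.003
```

>>> {"op": "jog_arm", "data": {
  "commands": [
    [20,-40,-20,0,1],
    [20,-40,-20,0,1],
    [20,-40,-20,0,1]
  ]
}}

```text
t: 24.18
ee_pos: [472.7, -287.6, 198.9]
tcp_rot: [2.075, 2.357, 0.0]
force: [0.7, 0.3, -0.2]
grip_width: 1.005
```

Run:
```python
from tr import *
import g; g.plan(498,-304.5,150,97.3)
f=grab('side','s13'); W=pts(f)
kn=sel(W,[470,-345,40],[540,-260,90]); print('knob',np.percentile(kn,[1,99],axis=0),len(kn))
f2=grab('wrist','w13'); W=pts(f2); kn=sel(W,[470,-345,30],[530,-260,90]); print('knob w',np.percentile(kn,[1,99],axis=0),len(kn))
# side: tray & bar
P=pts(f).reshape(-1,3); P=P[~np.isnan(P[:,0])]; B=bay(P)
b=B[(B[:,0]>-60)&(B[:,0]<50)&(abs(B[:,1]+74)<14)&(B[:,2]>40)&(B[:,2]<54)]; print('bar',b.mean(0),np.polyfit(b[:,0],b[:,1],1),len(b))
p=B[(abs(B[:,0]+75)<20)&(abs(B[:,1]+74)<20)&(B[:,2]>70)&(B[:,2]<105)]; print('pin',p.mean(0),len(p))
r=B[(abs(B[:,0])<48)&(B[:,1]<58)&(B[:,1]>-64)&(B[:,2]>51)&(B[:,2]<59)]
A=np.c_[r[:,:2],np.ones(len(r))]; print('rim plane',np.linalg.lstsq(A,r[:,2],rcond=None)[0], np.percentile(r,[1,99],axis=0))
# bystander depth diff vs start
f0=ld('side0'); d=np.abs(f['frame'].astype(int)-f0['frame']).max(2)>60
cv2.imwrite('pics/s13d.png',(d*255).astype(np.uint8))
```

```text
t 24.18 pos [ 472.7 -287.6  198.9] xang 97.28 zax [ 0. -0. -1.] -> d [-19.9  22.9  49. ] turn -0.02 grip 1.005 F [ 0.7  0.3 -0.2] q [-0.6   0.38  1.86 -0.    0.9  -2.3 ]
knob [[ 505.61 -321.17   45.34]
 [ 539.69 -288.57   75.58]] 227
knob w [[ 504.66 -317.07   44.46]
 [ 525.9  -283.04   74.66]] 952
bar [ -6.95 -72.32  48.89] [ -0.01 -72.39] 166
pin [-75.07 -77.72  85.59] 46
rim plane [-0.    0.   54.61] [[-43.34 -62.97  51.09]
 [ 40.08  57.89  58.33]]
```

View pics/s13.png

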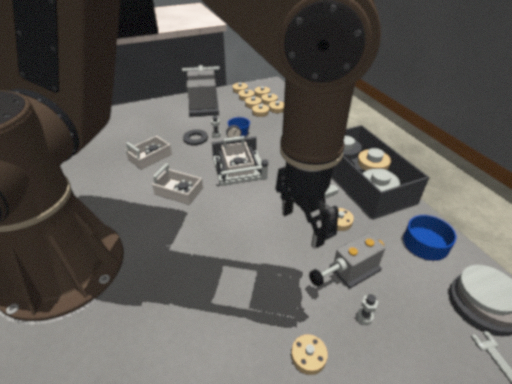

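The knob front is at 505, midway between in (523) and out (487). The bar lies within 0.01 rad of shut and the tray rim is level. I'm handing in.

```bash
python3 -c "
from bench import manip
print(manip.job_done(), manip.get_obs()['t'])"
```

```text
the job is handed in; nothing more can be done
the job is handed in; nothing more can be done
```

The job is done and handed in at about 24 s of the 72 s allowed. No verdict is reported, so this rests on my own checks.

**What I did:**
- **Rod out:** I pulled the rod to its out stop, where the force rose to about 20 N with no further travel.
- **Loading:** I tipped the rightmost tray's handle end onto the step with its tail on the table. I slid it in by the handle, then pushed the rear wall until it met the back stop at about 18 N.
- **Bar and rod:** I swung the bar to its end stop (about 22 N), pushed the rod in 18 mm to the middle click, and let go of everything.

**Last checks:**
- **Tray:** The rim plane was level at about the right height. After the push, tray y was about +0.7 mm and x about -5 mm in the bay's frame. I did not re-measure y as closely after shutting the bar.
- **Bar:** It lay within about 0.01 rad of shut (about 2.36 rad by the gripper).
- **Rod:** The knob's front was at x≈505 mm, against about 523 at the start and 487 fully out, which puts it at the middle click.
- **Bystanders:** I did not touch any on purpose, and the last side view shows none out of place. I did not measure their positions.

**What went differently:** On the first lift the grip partly held the tray level, so its tail rose about 7 mm. By the time the lead edge was over the step, the tail was back on the table (slope about 0.18 rad, lead about 21 mm up). Halfway in, the grip again held it nearly level at deck height (about 14 mm). Both ends stayed under the 30 mm carrying limit in every reading.

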